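Turn a serving paddle round in its board rack

TASK

The wooden serving paddle has been put in the board rack the wrong way round, handle first. First stand the bottle upright on the worktop somewhere well clear of the front of the rack; then draw the paddle out, turn it round and slide it back into the slot blade first, fully home, so that only the handle sticks out. Do not knock the bottle over, and leave the mug, the bowl and the brush where they are.

Things in the scene. Friction and masses are not known exactly. Their poses are not given: they have to be found in the camera images.
- rack: Low cream board rack fixed to the worktop at the robot's left, 135 (x) by 92 (y) by 64 mm high. One flat slot, open only at its -x end (the mouth, facing roughly world -y): 72 mm wide, 28 to 58 mm above the worktop, 125 mm deep (x from -67.5 to the back wall at +57.5). Solid slot floor, roof of five slats. Origin: centre of its underside, z up.
- rack_mouth (a point): Middle of the slot floor at the mouth, 28 mm above the worktop; axes as the rack's (+x into the slot).
- rack_back (a point): Middle of the slot floor at the back wall, 125 mm in from the mouth; axes as the rack's.
- paddle: Flat wooden paddle, 190 mm long (x), 16 thick, 120 g. Blade 56 mm wide, x = -15 to +95, tip a half circle; handle 30 mm wide, x = -95 to -15. Origin: middle of the length, on the underside; x to the blade tip, z up. At the start it lies flat on the slot floor, handle inside, 66 to 76 mm of blade sticking out of the mouth. The slot leaves 8 mm each side of the blade, 14 mm above.
- paddle_tip (a point): Tip of the blade, at mid thickness (paddle x = +95 mm).
- paddle_end (a point): End of the handle, at mid thickness (paddle x = -95 mm).
- bottle: Squat white washing-up bottle with a grey cap, about 0.2 kg, 110 mm high: straight body 52 mm in diameter up to 80 mm, then a shoulder and a cap 26 mm wide. Origin: centre of its underside; z up. At the start it stands in front of the protruding blade.
- mug: White mug, 80 mm in diameter, 90 mm high, handle at its +y, at the right near corner of the work (x about 0.43, y about -0.41 m). Bystander; the worktop between it, the bowl and the bottle is free. Origin: centre of its underside.
- bowl: White bowl, 130 mm in diameter, 55 mm high, at the right far corner of the work (x about 0.78, y about -0.2 m). Bystander. Origin: centre of its underside.
- brush: Flat pastry brush with a wooden handle, lying along its x, 200 mm long, 42 wide, 20 high, beyond the rack. Bystander. Origin: under the middle of its length, bristles to +x.
There are look-alikes about, which are no part of the job. What is shaped like the paddle but yellow is not meant.

How it is judged:
By the outcome, as a careful person would: the job done as asked, in the order asked, and still so for the second after the job is handed in, with the robot touching nothing.
It also fails if it takes over 64 s, if anything falls off the work surface, if the arm or the gripper's body presses on something with over 40 N, if the wrist force passes 120 N, or if a joint passes its speed limit or range.

ROBOT

A 6-joint arm with a two-finger parallel gripper is mounted at the origin on the work surface. World frame = base frame: x ahead of the robot, y to its left, z up, the work surface at z = 0. Lengths are in m, angles in rad, forces in N, time in s.
With the tool pointing down it reaches from about 0.3 to 0.875 m from the base axis. Payload 4.2 kg.
Tool frame: the origin (TCP) lies on the centre line of the jaws, within the pads' length; the fingertips stand 14 mm ahead of it and the grasp point (between the pads) lies 5 mm behind it; z points along the fingers, x is the direction in which the jaws open and shut, and the axes are right-handed (so a half turn about z gives the same grasp; the last joint's range is limited). The gripper opens to 85 mm and grips with 20 to 120 N. Pads are 22 mm wide; open, the fingers measure 114 mm over their backs; the gripper's body (76 mm by 85 mm) begins 54 mm behind the grasp point. The pads swing forward as they close: fully open they stand 13 mm farther back than shut.
Start: joints at [-1.131, 0.32, 1.565, -0, 1.257, -0.02], TCP at [0.255, -0.515, 0.245] pointing down, gripper open.
Joint ranges: [-3.11, 3.11], [-0.84, 2.01], [0.21, 2.61], [-1.34, 4.49], [0.05, 2.63], [-2.56, 2.56]. Speed limits (rad/s): [2.57, 2.57, 3.14, 3.14, 3.14, 3.14].

INTERFACE

Orientations are given as a rotation vector (axis times angle).
In Python, from station import * gives the robot as it stands.
- The arm moves only by the tool drive_tool, never from a script. Its argument "series" is a list of rows, each a list of 7 numbers: the shift along the tool's x, y, z in mm, then the turn, a rotation vector about the tool's x, y, z in degrees, then the opening, from 0 (shut) to 1 (fully open). In form: [[dx, dy, dz, rx, ry, rz, jaw], ...]. A call has 1 to 5 rows; each row shifts and turns the pose as measured when the row begins, along the tool's axes as they then stand; what a row does not reach is not made up. A row lasts 1/8 s, in which the tool goes at most 62.5 mm and 10.7 degrees, less where a joint would pass 70% of its speed; a pose out of reach is approached as far as the arm can. A call with a gripper value outside its range is refused whole. The fingers move at their own pace and stop on an object; "force" is the grip in N (left out, the last holds). Time passes only in rows, so rows that do not move let the fingers close. It gives the time, the measured TCP pose, the force and the opening at its end, in the units of the state.
- read_state(): the state, without advancing time (a new reading comes with each control period).
- camera(name): name is "scene" or "top"; returns the picture (480x640x3 uint8, red, green, blue); there is no depth.
- camera_model(name): a dict with "mtx" (3x3 intrinsics, pixels), "rvec" (rotation vector, rad) and "tvec" (3), from world to camera coordinates, as OpenCV has them. Camera axes: x right, y down, z forward; pixel columns grow to the right and rows downward; lengths in m; the calibration is good to about 2 mm. A picture is of the moment at which its call begins. camera_model takes no time and is no camera call.
- close_job(): hands the job in, once; it reports no verdict.
The state is a dict: "t": time; "qpos": joint angles; "dq": joint speeds; "effort": joint torques, N m; "tool_pos": TCP position; "tcp_rot": TCP orientation; "ft_force": force on the tool from outside, world axes, zero at the start; "moment": the same for the moment, N m; "opening": finger opening in m.
Only numpy, scipy, OpenCV 4.12 (cv2) and the standard library are available. Lean on these libraries where they do the work, as an engineer would, in place of code of your own. Each camera call takes 0.05 s, during which the arm holds its last target.

## Working session

There is one attempt and no reset: what is moved stays moved. The work goes in short steps, Python scripts to look and compute and a tool call to move; the robot and the scene stay as the last step left them, time stands still between calls to the robot, and variables do not carry over. Pictures are saved under pics/ and viewed, and the job is handed in when it is done.

Besides the shell and the picture viewer there is one more tool, called after "Request:" by a JSON object that holds its "api" and its "payload", one argument or row to a line. drive_tool: Moves the arm, as the interface text tells. Its arguments: {"type":"object","properties":{"series":{"type":"array"},"force":{"type":"number"}},"required":["series"]}

```bash
ls; mkdir -p pics; python3 - <<'E'
from station import *
import cv2
for n in("scene","top"):
    im=camera(n); cv2.imwrite(f"pics/{n}0.png",im[:,:,::-1]); m=camera_model(n); print(n,m)
print(read_state())
E
```

```text
pics
scene {'mtx': array([[445.23260671,   0.        , 322.68807495],
       [  0.        , 445.23260671, 249.8307932 ],
       [  0.        ,   0.        ,   1.        ]]), 'rvec': array([ 1.50563162,  2.17818287, -0.77161684]), 'tvec': array([ 0.14175582, -0.3646761 ,  1.49706252])}
top {'mtx': array([[621.2119049 ,   0.        , 321.25388887],
       [  0.        , 621.2119049 , 239.53371281],
       [  0.        ,   0.        ,   1.        ]]), 'rvec': array([ 2.2106294 , -2.1541208 ,  0.10983846]), 'tvec': array([0.0372718 , 0.52447326, 1.55768987])}
{'t': 0.1, 'qpos': array([-1.13098981e+00,  3.20227636e-01,  1.56554539e+00, -3.23863382e-05,
        1.25739912e+00, -1.99728991e-02]), 'dq': array([-0.00096912, -0.00158242, -0.00131619,  0.00096267,  0.00033186,
       -0.00087058]), 'effort': array([ 4.85905707e-05, -4.16407943e+01, -2.34705180e+01, -4.26613803e-05,
        4.85113560e-03, -1.35993335e-05]), 'tool_pos': array([ 0.2549928 , -0.51492221,  0.24457103]), 'tcp_rot': array([-2.66849820e+00,  1.65634514e+00,  2.10720917e-03]), 'ft_force': array([-0.28599988, -0.67354902, -0.13253092]), 'moment': array([ 0.03090958, -0.0036651 , -0.02010969]), 'opening': 0.08528653930549729}
```

View pics/scene0.png

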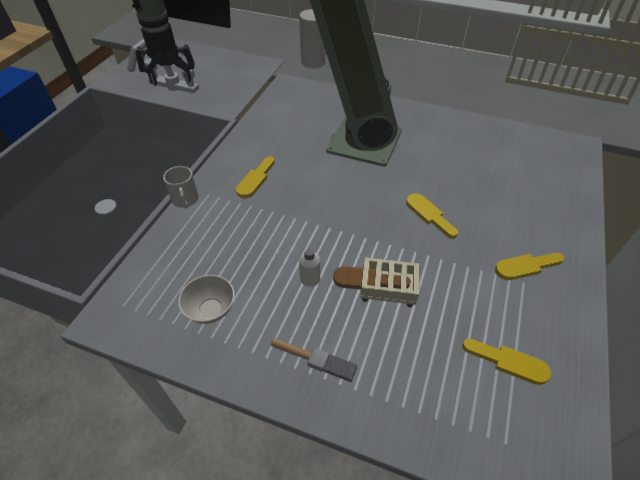

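View pics/top0.png

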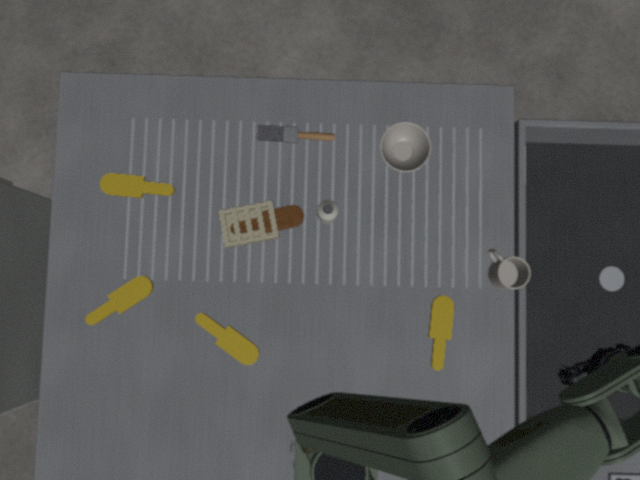

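The brown paddle lies in the rack: blade at scene (348,277), top (290,216). The four yellow ones, at top (137,187), (120,300), (228,340) and (440,333), are look-alikes lying on the worktop. The bottle is at top (328,211), scene (310,267). I'll enlarge to confirm.

```bash
cat > h.py <<'E'
import numpy as np, cv2
from station import *
from scipy.spatial.transform import Rotation as R
M={n:camera_model(n) for n in("scene","top")}
def ray(n,uv):
    m=M[n]; Rm=cv2.Rodrigues(m["rvec"])[0]
    p=cv2.undistortPoints(np.array([[uv]],float),m["mtx"],None)[0,0]
    return -Rm.T@m["tvec"], Rm.T@np.array([*p,1.])
def onz(n,uv,z):
    c,d=ray(n,uv); return c+d*(z-c[2])/d[2]
def tri(uvs,uvt):
    P=[M[n]["mtx"]@np.c_[cv2.Rodrigues(M[n]["rvec"])[0],M[n]["tvec"]] for n in("scene","top")]
    X=cv2.triangulatePoints(P[0],P[1],np.array(uvs,float).reshape(2,1),np.array(uvt,float).reshape(2,1))[:,0]
    return X[:3]/X[3]
def proj(n,X):
    m=M[n]; return cv2.projectPoints(np.array(X,float).reshape(-1,3),m["rvec"],m["tvec"],m["mtx"],None)[0][:,0]
def crop(im,x0,y0,w,h,s,f):
    c=cv2.resize(im[y0:y0+h,x0:x0+w,::-1],None,fx=s,fy=s,interpolation=cv2.INTER_CUBIC)
    for i in range(0,w,10): cv2.putText(c,str(x0+i),(i*s,8),0,.3,(0,255,255),1); cv2.line(c,(i*s,8),(i*s,14),(0,255,255),1)
    for i in range(0,h,10): cv2.putText(c,str(y0+i),(0,i*s+4),0,.3,(0,255,255),1)
    cv2.imwrite(f,c)
E
python3 - <<'E'
from h import *
crop(cv2.imread("pics/scene0.png")[:,:,::-1],290,240,140,75,5,"pics/sc.png")
crop(cv2.imread("pics/top0.png")[:,:,::-1],210,190,140,65,5,"pics/tc.png")
E
```

```text
(no output)
```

View pics/sc.png

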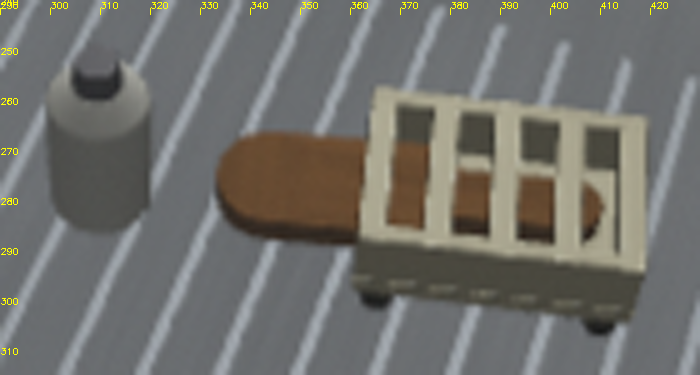

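View pics/tc.png

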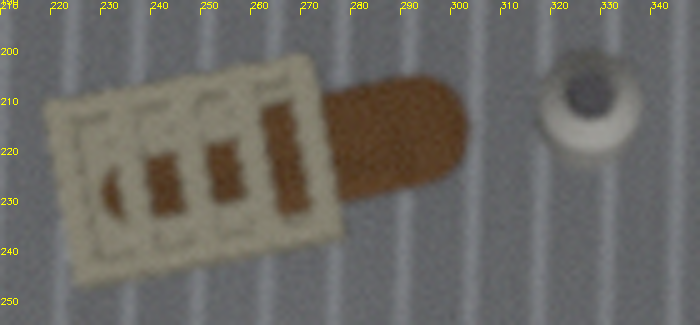

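Confirmed: the brown paddle with a blade tip at top (303,216) is in the slot, handle inside; the bottle's cap is at top (328,208), scene (309,251). Triangulating.

```bash
python3 - <<'E'
from h import *
np.set_printoptions(precision=4,suppress=True)
S=[(361.4,288),(365.6,257.6),(418.6,294.4),(419.4,263.6)];T=[(272.4,201),(278.4,237.4),(219,210.4),(225,247.4)]
C=np.array([tri(a,b) for a,b in zip(S,T)]);print(C)
Cz=np.array([onz("top",b,.064) for b in T]);print(Cz)
m=(Cz[0]+Cz[1])/2;b=(Cz[2]+Cz[3])/2
print("len",np.linalg.norm(b-m),"w",np.linalg.norm(Cz[0]-Cz[1]),"dir",np.degrees(np.arctan2(*(b-m)[1::-1])), np.degrees(np.arctan2(*(Cz[1]-Cz[0])[1::-1])),"ctr",(m+b)/2)
print("cap",tri((309.4,251),(328,208.4)), onz("top",(328,208.4),.11),"base",onz("scene",(310,284.5),0))
print("tip",tri((333.6,272.5),(303.4,215.6)),onz("top",(303.4,215.6),.042))
E
```

```text
[[0.6129 0.176  0.0618]
 [0.5223 0.1582 0.0617]
 [0.5853 0.3068 0.0656]
 [0.494  0.2886 0.0628]]
[[0.6127 0.1753 0.064 ]
 [0.5222 0.1575 0.064 ]
 [0.5855 0.3069 0.064 ]
 [0.4939 0.2884 0.064 ]]
len 0.13415572164045608 w 0.09223449498688191 dir 101.9252144152817 -168.89892371352883 ctr [0.5536 0.232  0.064 ]
cap [0.5909 0.0376 0.1143] [0.5915 0.0375 0.11  ] base [0.6069 0.0431 0.    ]
tip [0.5808 0.0972 0.0442] [0.581  0.0976 0.042 ]
```

```bash
cat >> h.py <<'E'
np.set_printoptions(precision=4,suppress=True)
def plan(pos,yaw,n=None,mm=58,deg=10,st=None):
    s=st or read_state(); p=np.array(s["tool_pos"]); r=R.from_rotvec(s["tcp_rot"])
    y=np.radians(yaw); X=np.array([np.cos(y),np.sin(y),0]);Z=np.array([0,0,-1.])
    g=R.from_matrix(np.c_[X,np.cross(Z,X),Z])
    D=(np.array(pos)-p)*1000; W=np.degrees((r.inv()*g).as_rotvec())
    k=n or max(1,int(np.ceil(max(np.linalg.norm(D)/mm,np.linalg.norm(W)/deg))))
    print("t",s["t"],"pos",p,"err mm",D,"rot(tool deg)",W,"rows",k,"F",s["ft_force"],"open",s["opening"])
    for i in range(k):
        d=r.inv().apply(D/k); print(np.round(np.r_[d,W/k],1).tolist())
        r=r*R.from_rotvec(np.radians(W/k))
E
python3 - <<'E'
from h import *
plan((.591,.0375,.2),11.5)
E
```

```text
t 0.1 pos [ 0.255  -0.5149  0.2446] err mm [336.0072 552.4222 -44.571 ] rot(tool deg) [ -0.0594   0.0771 -75.156 ] rows 12 F [-0.286  -0.6735 -0.1325] open 0.08528653930549729
[-28.8, -45.5, 3.8, -0.0, 0.0, -6.3]
[-23.7, -48.4, 3.8, -0.0, 0.0, -6.3]
[-18.3, -50.7, 3.7, -0.0, 0.0, -6.3]
[-12.6, -52.4, 3.7, -0.0, 0.0, -6.3]
[-6.8, -53.4, 3.7, -0.0, 0.0, -6.3]
[-1.0, -53.9, 3.7, -0.0, 0.0, -6.3]
[4.9, -53.7, 3.7, -0.0, 0.0, -6.3]
[10.7, -52.8, 3.7, -0.0, 0.0, -6.3]
[16.4, -51.3, 3.7, -0.0, 0.0, -6.3]
[21.9, -49.2, 3.7, -0.0, 0.0, -6.3]
[27.2, -46.5, 3.7, -0.0, 0.0, -6.3]
[32.1, -43.3, 3.7, -0.0, 0.0, -6.3]
```

Request:
{"api": "drive_tool", "payload": {
  "series": [
    [-29,-45,4,0,0,-6.3,1],
    [-24,-48,4,0,0,-6.3,1],
    [-18,-51,4,0,0,-6.3,1],
    [-13,-52,4,0,0,-6.3,1],
    [-7,-53,4,0,0,-6.3,1]
  ]
}}

```text
t: 0.72
tool_pos: [0.3937, -0.2804, 0.222]
tcp_rot: [-3.021, 0.854, 0.004]
ft_force: [0.8, -1.4, 0.4]
opening: 0.0855
```

Request:
{"api": "drive_tool", "payload": {
  "series": [
    [-1,-54,3,0,0,-6.3,1],
    [5,-54,4,0,0,-6.3,1],
    [11,-53,4,0,0,-6.3,1],
    [16,-51,4,0,0,-6.3,1],
    [22,-49,4,0,0,-6.3,1]
  ]
}}

```text
t: 1.35
tool_pos: [0.5313, -0.0386, 0.2016]
tcp_rot: [-3.139, -0.027, 0.005]
ft_force: [-0.2, -0.4, -0.2]
opening: 0.0854
```

```bash
python3 - <<'E'
from h import *
plan((.591,.0375,.2),11.5)
E
```

```text
t 1.35 pos [ 0.5313 -0.0386  0.2016] err mm [59.6754 76.1213 -1.633 ] rot(tool deg) [ -0.1741   0.162  -10.5103] rows 2 F [-0.1866 -0.4311 -0.2303] open 0.08537803460703382
[30.5, -37.5, 0.8, -0.1, 0.1, -5.3]
[33.8, -34.6, 0.8, -0.1, 0.1, -5.3]
```

Request:
{"api": "drive_tool", "payload": {
  "series": [
    [30,-37,1,0,0,-5.3,1],
    [34,-35,1,0,0,-5.3,1],
    [0,0,0,0,0,0,1]
  ]
}}

```text
t: 1.72
tool_pos: [0.5924, 0.0436, 0.1975]
tcp_rot: [-3.12, -0.335, 0.009]
ft_force: [-0.1, -1.0, -0.3]
opening: 0.0856
```

```bash
python3 - <<'E'
from h import *
plan((.591,.0375,.062),11.5)
E
```

```text
t 1.725 pos [0.5924 0.0436 0.1975] err mm [  -1.3951   -6.1466 -135.4953] rot(tool deg) [-0.2249  0.2925  0.7657] rows 3 F [-0.1456 -0.9768 -0.3413] open 0.08559981877954465
[-0.7, 2.1, 45.2, -0.1, 0.1, 0.3]
[-0.7, 2.0, 45.2, -0.1, 0.1, 0.3]
[-0.8, 2.0, 45.2, -0.1, 0.1, 0.3]
```

Request:
{"api": "drive_tool", "payload": {
  "series": [
    [-2,6,10,0,0,0.8,1],
    [0,0,40,0,0,0,1],
    [0,0,40,0,0,0,1],
    [0,0,30,0,0,0,1],
    [0,0,10,0,0,0,1]
  ]
}}

```text
t: 2.35
tool_pos: [0.5864, 0.0306, 0.0628]
tcp_rot: [-3.126, -0.297, 0.014]
ft_force: [-0.5, -0.0, 1.0]
opening: 0.0855
```

```bash
python3 - <<'E'
from h import *
plan((.591,.0375,.064),11.5)
E
```

```text
t 2.35 pos [0.5864 0.0306 0.0628] err mm [4.5847 6.8876 1.2371] rot(tool deg) [-0.1298  0.4835 -0.6308] rows 1 F [-0.4711 -0.0459  0.9682] open 0.08554426312376211
[5.8, -5.9, -1.3, -0.1, 0.5, -0.6]
```

Request:
{"api": "drive_tool", "payload": {
  "series": [
    [5,-6,0,0,0.5,-0.6,1],
    [0,0,0,0,0,0,1]
  ]
}}

```text
t: 2.6
tool_pos: [0.5903, 0.0364, 0.0635]
tcp_rot: [-3.124, -0.311, -0.002]
ft_force: [0.2, -0.5, -0.1]
opening: 0.0855
```

```bash
python3 - <<'E'
from h import *
plan((.591,.0375,.064),11.5)
E
```

```text
t 2.6 pos [0.5903 0.0364 0.0635] err mm [0.6609 1.0972 0.4983] rot(tool deg) [-0.1195 -0.0825 -0.1399] rows 1 F [ 0.1502 -0.4972 -0.0712] open 0.08545948414890216
[0.9, -0.9, -0.5, -0.1, -0.1, -0.1]
```

Request:
{"api": "drive_tool", "payload": {
  "series": [
    [0,0,0,0,0,0,0],
    [0,0,0,0,0,0,0],
    [0,0,0,0,0,0,0],
    [0,0,0,0,0,0,0],
    [0,0,0,0,0,0,0]
  ],
  "force": 40
}}

```text
t: 3.22
tool_pos: [0.5917, 0.0366, 0.066]
tcp_rot: [-3.124, -0.312, -0.009]
ft_force: [0.8, 0.9, -0.2]
opening: 0.0508
```

Request:
{"api": "drive_tool", "payload": {
  "series": [
    [0,0,-15,0,0,0,0],
    [0,0,-30,0,0,0,0],
    [0,0,-20,0,0,0,0],
    [0,0,0,0,0,0,0]
  ]
}}

```text
t: 3.72
tool_pos: [0.591, 0.0365, 0.1342]
tcp_rot: [-3.124, -0.312, -0.008]
ft_force: [0.2, -0.1, -1.4]
opening: 0.0506
```

```bash
python3 - <<'E'
from h import *
plan((.52,-.24,.13),-10)
crop(camera("scene"),250,200,180,120,4,"pics/lift.png")
E
```

```text
t 3.725 pos [0.591  0.0365 0.1342] err mm [ -70.9564 -276.4535   -4.2468] rot(tool deg) [-0.13   -0.2766 21.39  ] rows 5 F [ 0.1718 -0.0667 -1.4323] open 0.05061079125363676
[-24.8, 51.4, 0.7, -0.0, -0.1, 4.3]
[-20.9, 53.1, 0.7, -0.0, -0.1, 4.3]
[-16.9, 54.5, 0.7, -0.0, -0.1, 4.3]
[-12.8, 55.6, 0.8, -0.0, -0.1, 4.3]
[-8.6, 56.4, 0.8, -0.0, -0.1, 4.3]
```

View pics/lift.png

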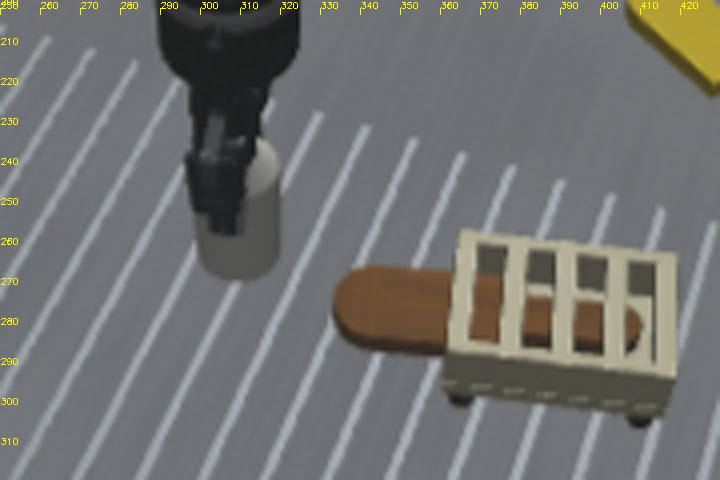

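The bottle hangs upright in the jaws, base at scene (308,269); paddle and rack untouched.

Request:
{"api": "drive_tool", "payload": {
  "series": [
    [-20,40,0,0,0,3.6,0],
    [-18,42,0,0,0,3.6,0],
    [-15,43,0,0,0,3.6,0],
    [-12,43,0,0,0,3.6,0],
    [-9,44,0,0,0,3.6,0]
  ]
}}

```text
t: 4.4
tool_pos: [0.5279, -0.1835, 0.1277]
tcp_rot: [-3.132, 0.186, 0.008]
ft_force: [0.4, -0.2, -2.5]
opening: 0.0504
```

Request:
{"api": "drive_tool", "payload": {
  "series": [
    [-6,40,0,0,0,3.4,0],
    [-2,20,0,0,0,0,0],
    [0,0,0,0,0,0,0]
  ]
}}

```text
t: 4.78
tool_pos: [0.5081, -0.2458, 0.1243]
tcp_rot: [-3.122, 0.291, 0.017]
ft_force: [-0.7, 0.9, -2.1]
opening: 0.051
```

```bash
python3 - <<'E'
from h import *
plan((.52,-.24,.067),-10)
E
```

```text
t 4.775 pos [ 0.5081 -0.2458  0.1243] err mm [ 11.8672   5.8224 -57.3211] rot(tool deg) [-0.2851  0.641  -0.6342] rows 2 F [-0.7244  0.9366 -2.1386] open 0.050962157486561244
[5.6, -3.8, 28.6, -0.1, 0.3, -0.3]
[5.5, -3.9, 28.6, -0.1, 0.3, -0.3]
```

Request:
{"api": "drive_tool", "payload": {
  "series": [
    [6,-4,28,-0.1,0.4,0,0],
    [0,0,20,-0.1,0.3,0,0],
    [0,0,5,0,0,0,0],
    [0,0,0,0,0,0,0]
  ]
}}

```text
t: 5.28
tool_pos: [0.5145, -0.2396, 0.0686]
tcp_rot: [-3.125, 0.289, 0.002]
ft_force: [-0.1, -0.1, -1.8]
opening: 0.0505
```

```bash
python3 - <<'E'
from h import *
plan((.52,-.24,.065),-10)
E
```

```text
t 5.275 pos [ 0.5145 -0.2396  0.0686] err mm [ 5.5178 -0.3523 -3.5748] rot(tool deg) [-0.2036  0.083  -0.565 ] rows 1 F [-0.1379 -0.0931 -1.823 ] open 0.05054081818720183
[5.5, -0.7, 3.6, -0.2, 0.1, -0.6]
```

Request:
{"api": "drive_tool", "payload": {
  "series": [
    [0,0,1.5,0,0,0,0],
    [0,0,0,0,0,0,0]
  ]
}}

```text
t: 5.52
tool_pos: [0.5154, -0.2395, 0.0682]
tcp_rot: [-3.125, 0.288, -0.001]
ft_force: [0.4, -0.3, -2.0]
opening: 0.0506
```

Request:
{"api": "drive_tool", "payload": {
  "series": [
    [0,0,1.5,0,0,0,0],
    [0,0,0,0,0,0,0]
  ]
}}

```text
t: 5.78
tool_pos: [0.5158, -0.2397, 0.0675]
tcp_rot: [-3.126, 0.288, -0.004]
ft_force: [-0.8, 0.6, -1.3]
opening: 0.0507
```

Request:
{"api": "drive_tool", "payload": {
  "series": [
    [0,0,2.5,0,0,0,0],
    [0,0,0,0,0,0,0]
  ]
}}

```text
t: 6.02
tool_pos: [0.5163, -0.24, 0.0662]
tcp_rot: [-3.126, 0.289, -0.006]
ft_force: [0.8, -0.2, -2.1]
opening: 0.0506
```

Request:
{"api": "drive_tool", "payload": {
  "series": [
    [0,0,2,0,0,0,0],
    [0,0,0,0,0,0,0]
  ]
}}

```text
t: 6.28
tool_pos: [0.5165, -0.2402, 0.0662]
tcp_rot: [-3.127, 0.289, -0.008]
ft_force: [-0.1, 0.0, -1.3]
opening: 0.0508
```

Request:
{"api": "drive_tool", "payload": {
  "series": [
    [0,0,3,0,0,0,0],
    [0,0,1,0,0,0,0]
  ]
}}

```text
t: 6.52
tool_pos: [0.5167, -0.2403, 0.066]
tcp_rot: [-3.127, 0.289, -0.01]
ft_force: [-1.7, 0.6, 1.3]
opening: 0.0505
```

```bash
python3 - <<'E'
from h import *
plan((.52,-.24,.065),-10)
crop(camera("scene"),190,180,160,120,5,"pics/pl.png")
E
```

```text
t 6.525 pos [ 0.5167 -0.2403  0.066 ] err mm [ 3.3354  0.252  -0.9836] rot(tool deg) [-0.0951 -0.3574 -0.5563] rows 1 F [-1.6814  0.5993  1.2994] open 0.05051435563804934
[3.2, -0.9, 1.0, -0.1, -0.4, -0.6]
```

View pics/pl.png

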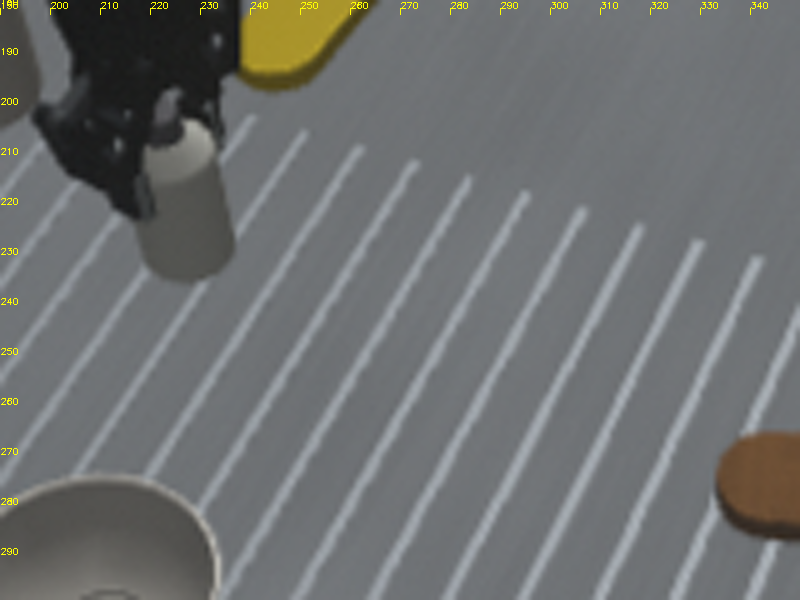

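The bottle stands, base at scene (227,236); force went from -2 N to +1.3 N, so it is on the worktop. Release.

Request:
{"api": "drive_tool", "payload": {
  "series": [
    [0,0,0,0,0,0,1],
    [0,0,0,0,0,0,1],
    [0,0,0,0,0,0,1],
    [0,0,0,0,0,0,1]
  ]
}}

```text
t: 7.08
tool_pos: [0.5169, -0.2404, 0.0652]
tcp_rot: [-3.127, 0.289, -0.01]
ft_force: [0.1, -0.2, 0.3]
opening: 0.0857
```

Request:
{"api": "drive_tool", "payload": {
  "series": [
    [0,0,-20,0,0,0,1],
    [0,0,-40,0,0,0,1],
    [0,0,-50,0,0,0,1],
    [0,0,-15,0,0,0,1]
  ]
}}

```text
t: 7.58
tool_pos: [0.5153, -0.2401, 0.1909]
tcp_rot: [-3.125, 0.289, -0.001]
ft_force: [-0.8, -0.2, 0.7]
opening: 0.0854
```

```bash
python3 - <<'E'
from h import *
plan((.573,.139,.14),12)
crop(camera("scene"),190,180,160,120,5,"pics/pl2.png")
E
```

```text
t 7.575 pos [ 0.5153 -0.2401  0.1909] err mm [ 57.7329 379.0822 -50.8594] rot(tool deg) [ -0.1763  -0.0715 -22.5629] rows 7 F [-0.8243 -0.2327  0.6994] open 0.08540309789648942
[-1.8, -54.7, 7.4, -0.0, -0.0, -3.2]
[1.3, -54.7, 7.4, -0.0, -0.0, -3.2]
[4.3, -54.6, 7.4, -0.0, -0.0, -3.2]
[7.4, -54.3, 7.4, -0.0, -0.0, -3.2]
[10.4, -53.8, 7.3, -0.0, -0.0, -3.2]
[13.4, -53.1, 7.3, -0.0, -0.0, -3.2]
[16.4, -52.3, 7.3, -0.0, -0.0, -3.2]
```

View pics/pl2.png

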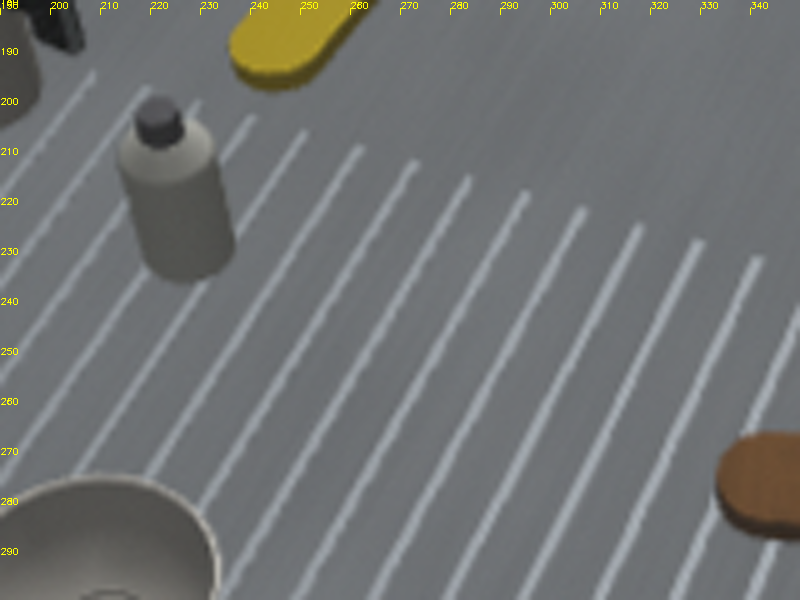

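Bottle upright and alone at cap (221,203) / base (227,236). Now the blade's centre line for the grasp.

```bash
python3 - <<'E'
from h import *
im=cv2.imread("pics/top0.png"); hsv=cv2.cvtColor(im,cv2.COLOR_BGR2HSV)
m=cv2.inRange(hsv,(3,110,30),(16,255,200)); m[:, :276]=0; m[:,310:]=0; m[:195]=0;m[240:]=0
ys,xs=np.nonzero(m); 
P=[]
for c in range(278,300,2):
    r=ys[xs==c]
    if len(r): P.append([onz("top",(c,r.min()-.5),.044),onz("top",(c,r.max()+.5),.044)]); print(c,r.min(),r.max(),P[-1][0][:2],P[-1][1][:2])
a=onz("top",(292,216),.044);b=onz("top",(276.6,219.9),.044);print(a,b,np.degrees(np.arctan2(*(b-a)[1::-1])))
plan((.573,.139,.14),12)
E
```

```text
278 209 228 [0.597 0.162] [0.5464 0.1604]
280 208 228 [0.5997 0.157 ] [0.5465 0.1554]
282 208 228 [0.5998 0.152 ] [0.5467 0.1503]
284 208 228 [0.5999 0.147 ] [0.5468 0.1453]
286 207 227 [0.6026 0.142 ] [0.5494 0.1404]
288 207 227 [0.6028 0.137 ] [0.5496 0.1354]
290 206 226 [0.6054 0.132 ] [0.5522 0.1304]
292 206 226 [0.6056 0.127 ] [0.5524 0.1254]
294 206 225 [0.6057 0.1219] [0.555  0.1205]
296 206 225 [0.6059 0.1169] [0.5552 0.1154]
298 207 224 [0.6034 0.1118] [0.5578 0.1105]
[0.5789 0.1262 0.044 ] [0.568  0.1646 0.044 ] 105.87440413336216
t 7.625 pos [ 0.5153 -0.2401  0.1913] err mm [ 57.6813 379.1221 -51.2832] rot(tool deg) [ -0.1663  -0.0908 -22.5615] rows 7 F [ 1.1079 -0.3188  0.8812] open 0.08532472336627067
[-1.8, -54.7, 7.5, -0.0, -0.0, -3.2]
[1.2, -54.7, 7.5, -0.0, -0.0, -3.2]
[4.3, -54.6, 7.5, -0.0, -0.0, -3.2]
[7.4, -54.3, 7.4, -0.0, -0.0, -3.2]
[10.4, -53.8, 7.4, -0.0, -0.0, -3.2]
[13.4, -53.1, 7.4, -0.0, -0.0, -3.2]
[16.4, -52.3, 7.4, -0.0, -0.0, -3.2]
```

Request:
{"api": "drive_tool", "payload": {
  "series": [
    [-2,-55,5,0,0,-3.2,1],
    [1,-55,5,0,0,-3.2,1],
    [4,-55,7,0,0,-3.2,1],
    [7,-54,7,0,0,-3.2,1],
    [10,-54,7,0,0,-3.2,1]
  ]
}}

```text
t: 8.25
tool_pos: [0.5532, 0.0354, 0.1538]
tcp_rot: [-3.135, -0.15, 0.01]
ft_force: [1.2, -0.7, 0.6]
opening: 0.0854
```

Request:
{"api": "drive_tool", "payload": {
  "series": [
    [13,-53,7,0,0,-3.2,1],
    [14,-40,7,0,0,-3.2,1],
    [0,0,0,0,0,0,1]
  ]
}}

```text
t: 8.62
tool_pos: [0.5659, 0.1374, 0.1333]
tcp_rot: [-3.12, -0.339, 0.025]
ft_force: [-0.3, 0.1, -0.2]
opening: 0.0852
```

```bash
python3 - <<'E'
from h import *
plan((.573,.139,.12),12)
E
```

```text
t 8.625 pos [0.5659 0.1374 0.1333] err mm [  7.0754   1.5795 -13.3068] rot(tool deg) [-0.2617  0.8814  0.3896] rows 1 F [-0.2739  0.1212 -0.2082] open 0.08522196111669296
[7.5, 0.0, 13.2, -0.3, 0.9, 0.4]
```

```bash
python3 - <<'E'
from h import *
plan((.576,.134,.032),14)
E
```

```text
t 8.625 pos [0.5659 0.1374 0.1333] err mm [  10.0754   -3.4205 -101.3068] rot(tool deg) [-0.2771  0.8768 -1.6104] rows 2 F [-0.2739  0.1212 -0.2082] open 0.08522196111669296
[5.3, 3.0, 50.6, -0.1, 0.4, -0.8]
[4.9, 2.9, 50.6, -0.1, 0.4, -0.8]
```

Request:
{"api": "drive_tool", "payload": {
  "series": [
    [9.5,4,10,-0.3,0.9,-1.6,1],
    [0,0,15,0,0,0,1],
    [0,0,0,0,0,0,1]
  ]
}}

```text
t: 9.0
tool_pos: [0.5748, 0.1327, 0.1039]
tcp_rot: [3.116, 0.381, -0.006]
ft_force: [-0.1, -0.7, 0.1]
opening: 0.0855
```

```bash
python3 - <<'E'
from h import *
plan((.576,.134,.032),14)
E
```

```text
t 9.0 pos [0.5748 0.1327 0.1039] err mm [  1.1758   1.2971 -71.9173] rot(tool deg) [ 0.0839  0.229  -0.0455] rows 2 F [-0.0575 -0.7205  0.1299] open 0.0854628623890679
[0.9, -0.5, 36.0, 0.0, 0.1, -0.0]
[0.8, -0.5, 36.0, 0.0, 0.1, -0.0]
```

Request:
{"api": "drive_tool", "payload": {
  "series": [
    [1,-1,25,0,0.2,0,1],
    [0,0,25,0,0,0,1],
    [0,0,17,0,0,0,1],
    [0,0,3,0,0,0,1]
  ]
}}

```text
t: 9.5
tool_pos: [0.5765, 0.1303, 0.033]
tcp_rot: [3.118, 0.373, 0.003]
ft_force: [-0.0, -0.8, -0.2]
opening: 0.0851
```

```bash
python3 - <<'E'
from h import *
plan((.576,.134,.032),14)
crop(camera("scene"),290,220,150,100,5,"pics/g1.png")
E
```

```text
t 9.5 pos [0.5765 0.1303 0.033 ] err mm [-0.5211  3.6961 -0.9858] rot(tool deg) [ 0.1049 -0.1135 -0.3724] rows 1 F [-0.048  -0.8242 -0.1666] open 0.08512618740748217
[0.4, -3.7, 1.0, 0.1, -0.1, -0.4]
```

View pics/g1.png

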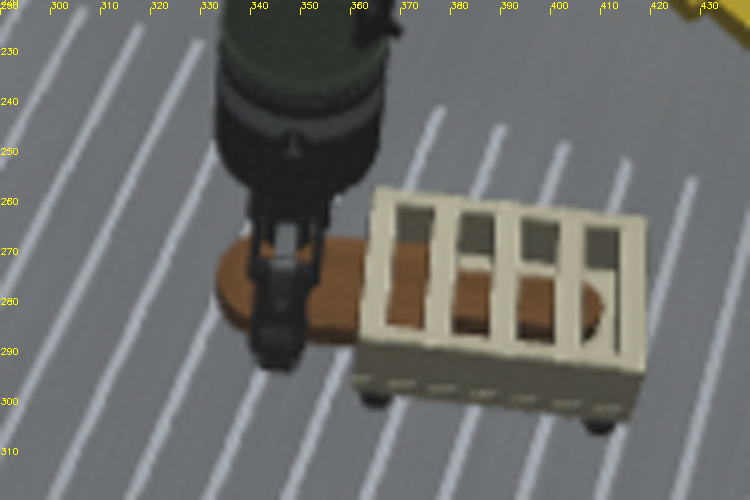

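The fingers straddle the blade, near finger at (347,285), clear of the rack face at (362,270). Shift 3.5 mm towards the rack and grip.

Request:
{"api": "drive_tool", "payload": {
  "series": [
    [0,-3.5,1,0,0,-0.4,1],
    [0,0,0,0,0,0,0],
    [0,0,0,0,0,0,0],
    [0,0,0,0,0,0,0],
    [0,0,0,0,0,0,0]
  ],
  "force": 60
}}

```text
t: 10.18
tool_pos: [0.5773, 0.1339, 0.0349]
tcp_rot: [3.117, 0.384, 0.011]
ft_force: [-0.9, 0.0, -0.1]
opening: 0.0548
```

Request:
{"api": "drive_tool", "payload": {
  "series": [
    [0,0,-3,0,0,0,0],
    [0,0,0,0,0,0,0]
  ]
}}

```text
t: 10.42
tool_pos: [0.5772, 0.1339, 0.0378]
tcp_rot: [3.117, 0.384, 0.011]
ft_force: [0.3, 0.6, -0.9]
opening: 0.0548
```

```bash
python3 - <<'E'
from h import *
s=read_state(); p=s["tool_pos"]; u=np.array([np.cos(np.radians(101.5)),np.sin(np.radians(101.5)),0])
plan(p-u*.14+np.array([0,0,.002]),11.5,n=5)
crop(camera("scene"),290,220,150,100,5,"pics/g2.png")
E
```

```text
t 10.425 pos [0.5772 0.1339 0.0378] err mm [  27.9115 -137.1895    2.    ] rot(tool deg) [ 0.1201 -0.3914  2.5423] rows 5 F [ 0.291   0.6319 -0.8799] open 0.054782314092670384
[-1.2, 28.0, -0.3, 0.0, -0.1, 0.5]
[-1.0, 28.0, -0.4, 0.0, -0.1, 0.5]
[-0.7, 28.0, -0.4, 0.0, -0.1, 0.5]
[-0.5, 28.0, -0.4, 0.0, -0.1, 0.5]
[-0.2, 28.0, -0.4, 0.0, -0.1, 0.5]
```

View pics/g2.png

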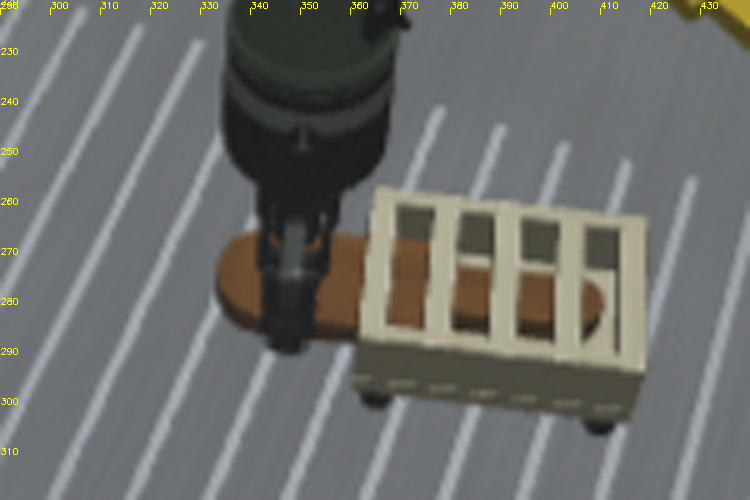

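The jaws hold the blade (54.8 mm opening). Draw it out.

Request:
{"api": "drive_tool", "payload": {
  "series": [
    [-1,20,0,0,0,0.5,0],
    [-1,28,0,0,-0.1,0.5,0],
    [-1,28,0,0,-0.1,0.5,0],
    [-1,28,0,0,-0.1,0.5,0],
    [0,28,0,0,-0.1,0.5,0]
  ]
}}

```text
t: 11.1
tool_pos: [0.6035, -0.0024, 0.0376]
tcp_rot: [3.122, 0.316, -0.001]
ft_force: [0.4, 1.0, -0.9]
opening: 0.0547
```

Request:
{"api": "drive_tool", "payload": {
  "series": [
    [0,15,0,0,0,0,0],
    [0,0,0,0,0,0,0]
  ]
}}

```text
t: 11.35
tool_pos: [0.6067, -0.0208, 0.0375]
tcp_rot: [3.123, 0.309, -0.001]
ft_force: [0.1, 0.9, -0.7]
opening: 0.0547
```

```bash
python3 - <<'E'
from h import *
plan((.6,0,.14),11.5)
crop(camera("scene"),270,210,160,110,5,"pics/g3.png")
E
```

```text
t 11.35 pos [ 0.6067 -0.0208  0.0375] err mm [ -6.6995  20.7917 102.4831] rot(tool deg) [ 0.1987  0.0726 -0.1886] rows 2 F [ 0.098   0.9273 -0.6572] open 0.05472950741997699
[-1.3, -10.7, -51.3, 0.1, 0.0, -0.1]
[-1.3, -10.8, -51.3, 0.1, 0.0, -0.1]
```

View pics/g3.png

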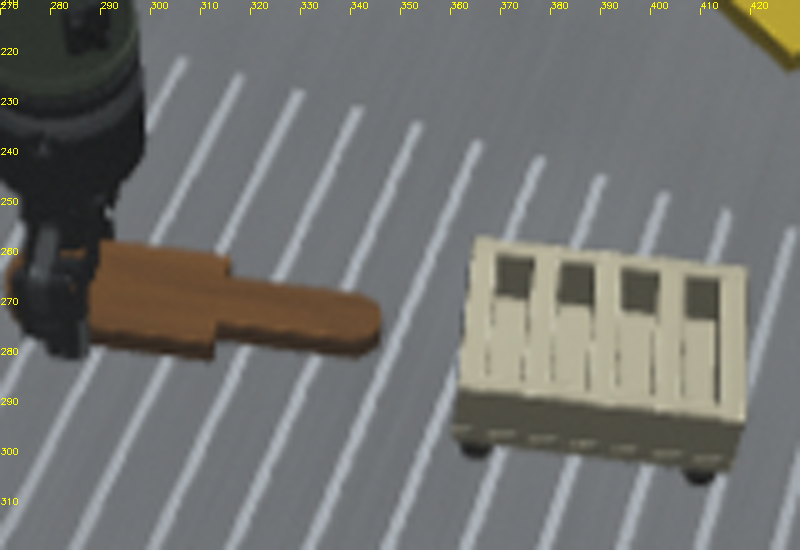

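The paddle is fully out: handle end at (346,275), rack mouth at (362,270). Turn it by +90° (first half), slightly lifted.

Request:
{"api": "drive_tool", "payload": {
  "series": [
    [0,0,-15,0,0,-5,0],
    [0,0,-15,0,0,-10,0],
    [0,0,0,0,0,-10,0],
    [0,0,0,0,0,-10,0],
    [0,0,0,0,0,-10,0]
  ]
}}

```text
t: 12.02
tool_pos: [0.6048, -0.0145, 0.0681]
tcp_rot: [-2.746, -1.526, 0.006]
ft_force: [-0.4, -0.4, -1.0]
opening: 0.0549
```

Request:
{"api": "drive_tool", "payload": {
  "series": [
    [0,0,0,0,0,-10,0],
    [0,0,0,0,0,-10,0],
    [0,0,0,0,0,-10,0],
    [0,0,0,0,0,-8,0],
    [0,0,0,0,0,0,0]
  ]
}}

```text
t: 12.65
tool_pos: [0.603, -0.0081, 0.0679]
tcp_rot: [-2.063, -2.364, 0.005]
ft_force: [0.1, -0.4, -1.9]
opening: 0.0549
```

```bash
python3 - <<'E'
from h import *
print(read_state()["qpos"])
plan((.625,-.03,.02),101.5)
E
```

```text
[-0.0327  0.5224  1.7256  0.0004  0.8986 -1.7395]
t 12.65 pos [ 0.603  -0.0081  0.0679] err mm [ 21.9873 -21.8628 -47.9266] rot(tool deg) [-0.2774 -0.0771 -3.724 ] rows 1 F [ 0.0818 -0.4328 -1.8583] open 0.054875069787853774
[-24.7, 19.1, 47.8, -0.3, -0.1, -3.7]
```

Request:
{"api": "drive_tool", "payload": {
  "series": [
    [0,0,30,0,0,0,0],
    [0,0,15,0,0,0,0],
    [0,0,0,0,0,0,0]
  ]
}}

```text
t: 13.02
tool_pos: [0.6032, -0.0063, 0.0225]
tcp_rot: [-2.068, -2.361, 0.002]
ft_force: [0.1, -0.3, -0.9]
opening: 0.0546
```

Request:
{"api": "drive_tool", "payload": {
  "series": [
    [0,0,4,0,0,0,0],
    [0,0,0,0,0,0,0]
  ]
}}

```text
t: 13.28
tool_pos: [0.6041, -0.0061, 0.0195]
tcp_rot: [-2.07, -2.361, 0.0]
ft_force: [0.0, 1.1, -0.4]
opening: 0.0547
```

```bash
python3 - <<'E'
from h import *
plan((.6,-.01,.02),101.5)
crop(camera("scene"),250,180,150,110,5,"pics/d1.png")
E
```

```text
t 13.275 pos [ 0.6041 -0.0061  0.0195] err mm [-4.0526 -3.8798  0.5303] rot(tool deg) [-0.0671 -0.0686 -3.9718] rows 1 F [ 0.0173  1.0727 -0.4323] open 0.05470066305286855
[-3.3, -4.5, -0.5, -0.1, -0.1, -4.0]
```

View pics/d1.png

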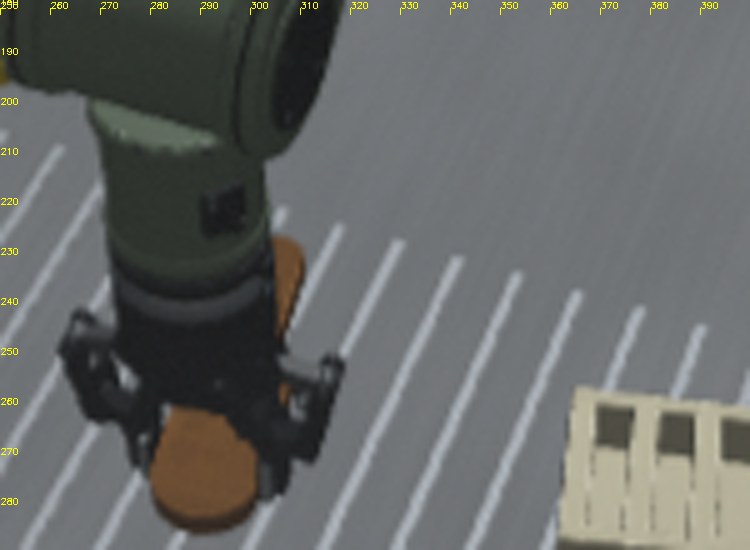

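Paddle held near the worktop, tip at (291,284), handle end at (306,228), a quarter turned. Keep lowering gently.

Request:
{"api": "drive_tool", "payload": {
  "series": [
    [0,0,4,0,0,0,0],
    [0,0,0,0,0,0,0]
  ]
}}

```text
t: 13.58
tool_pos: [0.6048, -0.0063, 0.0163]
tcp_rot: [2.071, 2.362, 0.002]
ft_force: [0.5, 0.1, -0.8]
opening: 0.0547
```

Request:
{"api": "drive_tool", "payload": {
  "series": [
    [0,0,4,0,0,0,0],
    [0,0,0,0,0,0,0]
  ]
}}

```text
t: 13.82
tool_pos: [0.6049, -0.0063, 0.0122]
tcp_rot: [2.071, 2.362, 0.002]
ft_force: [0.3, -0.2, -1.3]
opening: 0.0541
```

Request:
{"api": "drive_tool", "payload": {
  "series": [
    [0,0,2,0,0,0,0],
    [0,0,0,0,0,0,0]
  ]
}}

```text
t: 14.08
tool_pos: [0.6051, -0.0063, 0.0103]
tcp_rot: [2.071, 2.361, 0.003]
ft_force: [0.2, -0.3, 0.3]
opening: 0.0548
```

Request:
{"api": "drive_tool", "payload": {
  "series": [
    [0,0,2,0,0,0,0],
    [0,0,0,0,0,0,0]
  ]
}}

```text
t: 14.32
tool_pos: [0.6053, -0.0063, 0.0107]
tcp_rot: [2.07, 2.361, 0.004]
ft_force: [0.1, -1.1, -0.8]
opening: 0.0548
```

Request:
{"api": "drive_tool", "payload": {
  "series": [
    [0,0,0,0,0,0,1],
    [0,0,0,0,0,0,1],
    [0,0,0,0,0,0,1],
    [0,0,0,0,0,0,1]
  ]
}}

```text
t: 14.82
tool_pos: [0.6054, -0.0063, 0.0102]
tcp_rot: [2.07, 2.361, 0.003]
ft_force: [-1.5, -0.5, 0.4]
opening: 0.0853
```

Request:
{"api": "drive_tool", "payload": {
  "series": [
    [0,0,-15,0,0,0,1],
    [0,0,-40,0,0,0,1],
    [0,0,-50,0,0,10,1],
    [0,0,0,0,0,10,1],
    [0,0,0,0,0,10,1]
  ]
}}

```text
t: 15.45
tool_pos: [0.606, -0.0065, 0.1229]
tcp_rot: [2.624, 1.722, 0.009]
ft_force: [0.1, -0.8, -0.2]
opening: 0.0857
```

Request:
{"api": "drive_tool", "payload": {
  "series": [
    [-30,20,0,0,0,10,1],
    [-30,20,0,0,0,10,1],
    [-30,20,0,0,0,10,1],
    [-30,20,0,0,0,10,1],
    [0,0,0,0,0,10,1]
  ]
}}

```text
t: 16.08
tool_pos: [0.5946, -0.1511, 0.1295]
tcp_rot: [3.112, 0.409, 0.023]
ft_force: [0.0, 0.4, -0.2]
opening: 0.0853
```

```bash
python3 - <<'E'
from h import *
plan((.49,-.03,.1),-82)
a=camera("scene");b=camera("top")
cv2.imwrite("pics/s5.png",a[:,:,::-1]);cv2.imwrite("pics/t5.png",b[:,:,::-1])
crop(a,230,170,150,120,5,"pics/s5c.png");crop(b,280,160,140,110,5,"pics/t5c.png")
E
```

```text
t 16.075 pos [ 0.5946 -0.1511  0.1295] err mm [-104.566   121.0602  -29.5453] rot(tool deg) [-0.4839 -0.8504 96.9681] rows 10 F [ 0.0092  0.3545 -0.1836] open 0.08533587403863432
[-7.0, -14.4, 2.8, -0.0, -0.1, 9.7]
[-9.3, -13.0, 2.8, -0.0, -0.1, 9.7]
[-11.4, -11.3, 2.8, -0.0, -0.1, 9.7]
[-13.1, -9.2, 2.8, -0.0, -0.1, 9.7]
[-14.5, -6.9, 2.8, -0.0, -0.1, 9.7]
[-15.4, -4.3, 2.8, -0.0, -0.1, 9.7]
[-15.9, -1.7, 2.9, -0.0, -0.1, 9.7]
[-16.0, 1.0, 2.9, -0.0, -0.1, 9.7]
[-15.6, 3.7, 2.9, -0.0, -0.1, 9.7]
[-14.7, 6.3, 2.9, -0.0, -0.1, 9.7]
```

View pics/s5c.png

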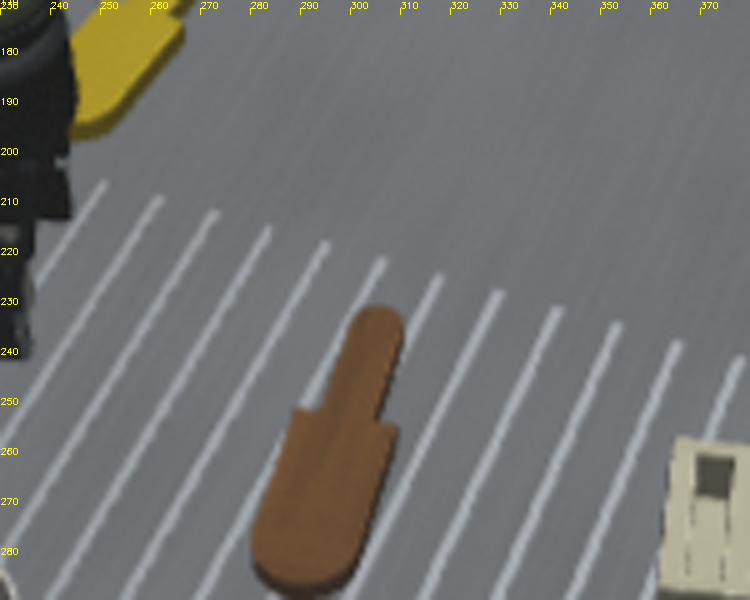

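View pics/t5c.png

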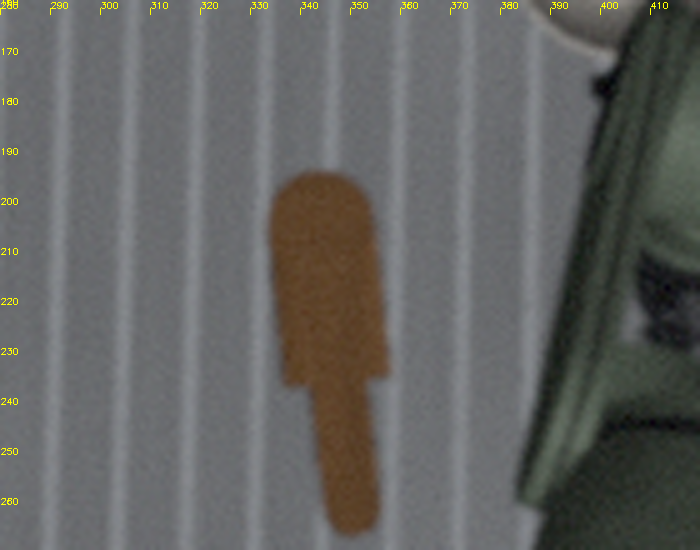

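The paddle lies flat on the worktop: tip at top (344,194), handle end at top (350,267) / scene (306,231). Measuring.

```bash
python3 - <<'E'
from h import *
im=cv2.imread("pics/t5.png"); hsv=cv2.cvtColor(im,cv2.COLOR_BGR2HSV)
m=cv2.inRange(hsv,(3,90,30),(16,255,200)); m[:, :325]=0; m[:,365:]=0; m[:185]=0;m[275:]=0
ys,xs=np.nonzero(m)
print(ys.min(),ys.max())
L=[]
for r in range(200,265,4):
    c=xs[ys==r]; L.append(onz("top",((c.min()+c.max())/2,r),.016)[:2])
L=np.array(L); f=cv2.fitLine(L.astype(np.float32),cv2.DIST_L2,0,1e-6,1e-6).ravel(); print("dir",np.degrees(np.arctan2(f[1],f[0]))," res",np.abs((L-f[2:])@[-f[1],f[0]]).max())
tip=onz("top",(344.4,ys.min()-.5),.016);end=onz("top",(350.6,ys.max()+.5),.016)
print("tip",tip,"end",end,np.linalg.norm(tip-end), np.degrees(np.arctan2(*(tip-end)[1::-1])))
print("tri end",tri((305.6,231),(350.6,267)))
d=(tip-end)/np.linalg.norm(tip-end)
print("grip",end+d*.033, "shoulder top", onz("top",(347,235.5),.016))
g=end+d*.033
plan((g[0],g[1],.1),np.degrees(np.arctan2(d[1],d[0]))-90)
print(read_state()["qpos"])
b=camera("top"); crop(b,360,180,140,110,5,"pics/t6c.png")
E
```

```text
195 266
dir 7.414327  res 0.006346418721092209
tip [ 0.6418 -0.0058  0.016 ] end [ 0.457  -0.0257  0.016 ] 0.18585505496800742 6.138559857011809
tri end [ 0.4561 -0.0269  0.0169]
grip [ 0.4898 -0.0222  0.016 ] shoulder top [ 0.536  -0.0148  0.016 ]
t 16.175 pos [ 0.5953 -0.1495  0.1296] err mm [-105.4932  127.3562  -29.5699] rot(tool deg) [-0.546  -0.8686 99.2822] rows 10 F [0.1692 0.2967 0.239 ] open 0.08534719121402966
[-6.8, -15.1, 2.8, -0.1, -0.1, 9.9]
[-9.3, -13.7, 2.8, -0.1, -0.1, 9.9]
[-11.5, -11.9, 2.8, -0.1, -0.1, 9.9]
[-13.4, -9.7, 2.8, -0.1, -0.1, 9.9]
[-14.9, -7.3, 2.8, -0.1, -0.1, 9.9]
[-15.9, -4.6, 2.8, -0.1, -0.1, 9.9]
[-16.5, -1.8, 2.8, -0.1, -0.1, 9.9]
[-16.5, 1.1, 2.9, -0.1, -0.1, 9.9]
[-16.1, 3.9, 2.9, -0.1, -0.1, 9.9]
[-15.2, 6.6, 2.9, -0.1, -0.1, 9.9]
[-0.2666  0.4629  1.6478  0.0042  1.0155 -0.538 ]
```

Request:
{"api": "drive_tool", "payload": {
  "series": [
    [-7,-15,0,0,0,9.9,1],
    [-9,-14,0,0,0,9.9,1],
    [-12,-12,0,0,0,9.9,1],
    [-13,-10,0,0,0,9.9,1],
    [-15,-7,0,0,0,9.9,1]
  ]
}}

```text
t: 16.85
tool_pos: [0.5425, -0.0811, 0.1306]
tcp_rot: [-2.997, 0.926, -0.029]
ft_force: [0.2, -0.0, 0.6]
opening: 0.085
```

Request:
{"api": "drive_tool", "payload": {
  "series": [
    [-16,-5,0,0,0,9.9,1],
    [-16,-2,0,0,0,9.9,1],
    [-16,1,0,0,0,9.9,1],
    [-16,4,0,0,0,9.9,1],
    [0,0,0,0,0,0,1]
  ]
}}

```text
t: 17.48
tool_pos: [0.5001, -0.0248, 0.1321]
tcp_rot: [-2.5, 1.882, -0.027]
ft_force: [1.3, -0.5, -0.1]
opening: 0.0858
```

```bash
python3 - <<'E'
from h import *
plan((.489,-.022,.07),-83)
E
```

```text
t 17.475 pos [ 0.5001 -0.0248  0.1321] err mm [-11.124    2.8427 -62.0866] rot(tool deg) [-1.1939 -0.2792  9.0742] rows 2 F [ 1.3438 -0.5078 -0.1172] open 0.08576519406545671
[-3.1, 5.6, 30.9, -0.6, -0.1, 4.5]
[-2.6, 5.5, 31.0, -0.6, -0.1, 4.5]
```

View pics/t6c.png

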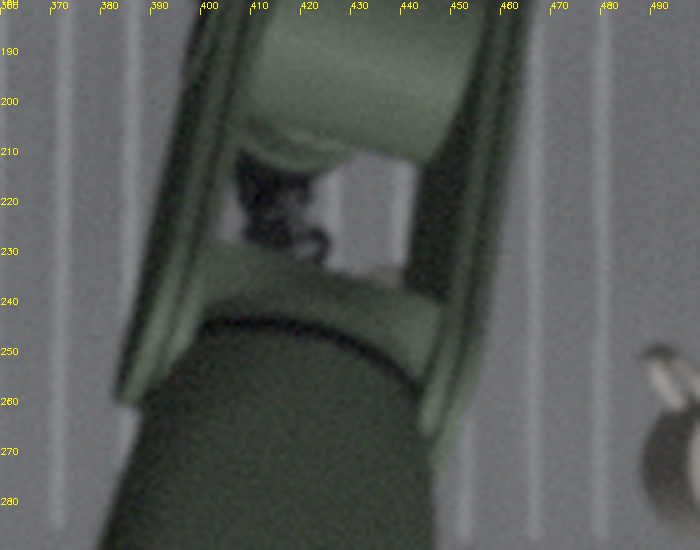

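The arm hides the bottle in the top view; its edge shows at (437,234). I continue to the handle.

Request:
{"api": "drive_tool", "payload": {
  "series": [
    [-3,6,30,-0.6,-0.1,4.5,1],
    [-3,6,30,-0.6,-0.1,4.5,1],
    [0,0,0,0,0,0,1]
  ]
}}

```text
t: 17.85
tool_pos: [0.491, -0.0221, 0.0724]
tcp_rot: [-2.366, 2.064, -0.01]
ft_force: [-0.5, 0.8, 0.2]
opening: 0.0851
```

```bash
python3 - <<'E'
from h import *
plan((.489,-.022,.014),-83)
crop(camera("scene"),190,150,150,120,5,"pics/s7.png")
E
```

```text
t 17.85 pos [ 0.491  -0.0221  0.0724] err mm [ -2.0416   0.0535 -58.4093] rot(tool deg) [-0.3175 -0.184   0.7809] rows 2 F [-0.4825  0.8392  0.1715] open 0.08512778286168801
[-0.3, 1.2, 29.2, -0.2, -0.1, 0.4]
[-0.2, 1.1, 29.2, -0.2, -0.1, 0.4]
```

View pics/s7.png

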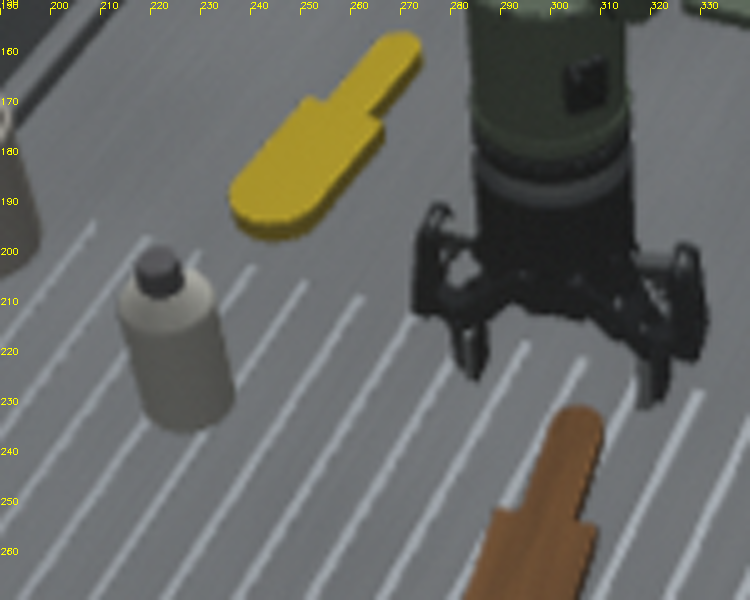

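Bottle still upright at (221,203)–(227,236); fingers at (285,224) and (319,230) straddle the handle's end line. Descend.

Request:
{"api": "drive_tool", "payload": {
  "series": [
    [-0.5,2,30,-0.3,-0.2,0.8,1],
    [0,0,20,0,0,0,1],
    [0,0,5,0,0,0,1],
    [0,0,0,0,0,0,1]
  ]
}}

```text
t: 18.4
tool_pos: [0.4981, -0.0231, 0.023]
tcp_rot: [-2.355, 2.063, -0.022]
ft_force: [0.3, -0.2, -0.3]
opening: 0.0851
```

```bash
python3 - <<'E'
from h import *
plan((.489,-.022,.0165),-83)
E
```

```text
t 18.4 pos [ 0.4981 -0.0231  0.023 ] err mm [-9.0859  1.1099 -6.5353] rot(tool deg) [-1.0187 -0.1936  0.5733] rows 1 F [ 0.2721 -0.1504 -0.3464] open 0.0850865358870834
[-2.3, 9.0, 6.4, -1.0, -0.2, 0.6]
```

Request:
{"api": "drive_tool", "payload": {
  "series": [
    [-2,9,4,-1,-0.2,0.6,1],
    [0,0,0,0,0,0,1]
  ]
}}

```text
t: 18.65
tool_pos: [0.4895, -0.0224, 0.0203]
tcp_rot: [-2.352, 2.081, -0.003]
ft_force: [0.8, -0.4, -0.7]
opening: 0.0856
```

```bash
python3 - <<'E'
from h import *
plan((.489,-.022,.0165),-83)
E
```

```text
t 18.65 pos [ 0.4895 -0.0224  0.0203] err mm [-0.5337  0.4251 -3.7926] rot(tool deg) [-0.1283 -0.0155 -0.0062] rows 1 F [ 0.8316 -0.4206 -0.6774] open 0.08562921344261938
[-0.5, 0.5, 3.8, -0.1, -0.0, -0.0]
```

Request:
{"api": "drive_tool", "payload": {
  "series": [
    [0,0,5,0,0,0,1],
    [0,0,0,0,0,0,0],
    [0,0,0,0,0,0,0],
    [0,0,0,0,0,0,0],
    [0,0,0,0,0,0,0]
  ],
  "force": 80
}}

```text
t: 19.27
tool_pos: [0.4902, -0.0224, 0.016]
tcp_rot: [-2.351, 2.079, -0.005]
ft_force: [-0.9, 0.7, 3.8]
opening: 0.0281
```

Request:
{"api": "drive_tool", "payload": {
  "series": [
    [0,0,0,0,0,0,0],
    [0,0,0,0,0,0,0]
  ]
}}

```text
t: 19.52
tool_pos: [0.4902, -0.0224, 0.016]
tcp_rot: [-2.351, 2.079, -0.005]
ft_force: [-0.4, -0.1, 1.4]
opening: 0.028
```

Request:
{"api": "drive_tool", "payload": {
  "series": [
    [0,0,-15,0,0,0,0],
    [0,0,-35,0,0,0,0],
    [0,0,-40,0,0,0,0],
    [0,0,0,0,0,0,0]
  ]
}}

```text
t: 20.02
tool_pos: [0.4892, -0.0224, 0.1098]
tcp_rot: [-2.352, 2.08, -0.003]
ft_force: [-0.3, -0.5, -1.7]
opening: 0.0278
```

```bash
python3 - <<'E'
from h import *
plan((.605,-.015,.10),11.5)
crop(camera("scene"),220,150,150,120,5,"pics/s8.png")
E
```

```text
t 20.025 pos [ 0.4892 -0.0224  0.1098] err mm [115.7883   7.4073  -9.7627] rot(tool deg) [ -0.0817  -0.1238 -94.4724] rows 10 F [-0.3164 -0.53   -1.6809] open 0.027828508788459487
[0.7, -11.6, 1.0, -0.0, -0.0, -9.4]
[2.6, -11.3, 1.0, -0.0, -0.0, -9.4]
[4.4, -10.7, 1.0, -0.0, -0.0, -9.4]
[6.1, -9.9, 1.0, -0.0, -0.0, -9.4]
[7.6, -8.7, 1.0, -0.0, -0.0, -9.4]
[9.0, -7.4, 1.0, -0.0, -0.0, -9.4]
[10.1, -5.8, 1.0, -0.0, -0.0, -9.4]
[10.9, -4.1, 1.0, -0.0, -0.0, -9.4]
[11.4, -2.2, 1.0, -0.0, -0.0, -9.4]
[11.6, -0.3, 1.0, -0.0, -0.0, -9.4]
```

View pics/s8.png

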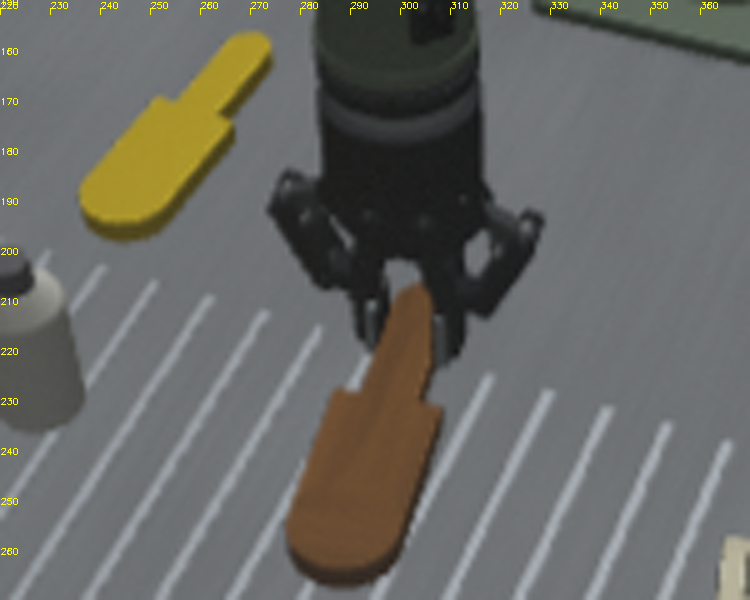

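The handle is held, blade tip at (288,266) points away from the robot. Second quarter turn.

Request:
{"api": "drive_tool", "payload": {
  "series": [
    [1,-12,0,0,0,-9.4,0],
    [3,-11,0,0,0,-9.4,0],
    [4,-11,0,0,0,-9.4,0],
    [6,-10,0,0,0,-9.4,0],
    [8,-9,0,0,0,-9.4,0]
  ]
}}

```text
t: 20.7
tool_pos: [0.5412, -0.018, 0.1011]
tcp_rot: [2.996, -0.929, -0.028]
ft_force: [-0.6, 0.7, -0.8]
opening: 0.0285
```

Request:
{"api": "drive_tool", "payload": {
  "series": [
    [9,-7,0,0,0,-9.4,0],
    [10,-6,0,0,0,-9.4,0],
    [11,-4,0,0,0,-9.4,0],
    [11,-2,0,0,0,-9.4,0],
    [0,0,0,0,0,0,0]
  ]
}}

```text
t: 21.32
tool_pos: [0.5833, -0.0138, 0.0913]
tcp_rot: [-3.136, -0.12, 0.055]
ft_force: [-0.8, -0.0, -1.3]
opening: 0.0282
```

```bash
python3 - <<'E'
from h import *
plan((.605,-.015,.09),11.5)
E
```

```text
t 21.325 pos [ 0.5833 -0.0138  0.0913] err mm [21.6927 -1.1909 -1.3319] rot(tool deg) [-0.3344  1.9856 -7.1289] rows 1 F [-0.7873 -0.0103 -1.3189] open 0.0281817059793006
[21.6, 2.8, 0.6, -0.3, 2.0, -7.1]
```

Request:
{"api": "drive_tool", "payload": {
  "series": [
    [11,1.5,0,-0.2,1,-3.6,0],
    [11,1.5,0,-0.2,1,-3.6,0],
    [0,0,0,0,0,0,0]
  ]
}}

```text
t: 21.7
tool_pos: [0.6021, -0.0145, 0.0873]
tcp_rot: [3.126, 0.309, -0.012]
ft_force: [0.7, 0.2, -0.7]
opening: 0.0278
```

```bash
python3 - <<'E'
from h import *
plan((.605,-.015,.05),11.5)
a=camera("scene");b=camera("top")
cv2.imwrite("pics/s9.png",a[:,:,::-1]);cv2.imwrite("pics/t9.png",b[:,:,::-1])
crop(a,260,200,160,110,5,"pics/s9c.png");crop(b,210,180,140,75,5,"pics/t9c.png")
E
```

```text
t 21.7 pos [ 0.6021 -0.0145  0.0873] err mm [  2.9361  -0.5008 -37.3376] rot(tool deg) [-0.0222  0.4262 -0.2214] rows 1 F [ 0.7334  0.1575 -0.6918] open 0.02779270425550276
[3.1, 1.1, 37.3, -0.0, 0.4, -0.2]
```

View pics/s9c.png

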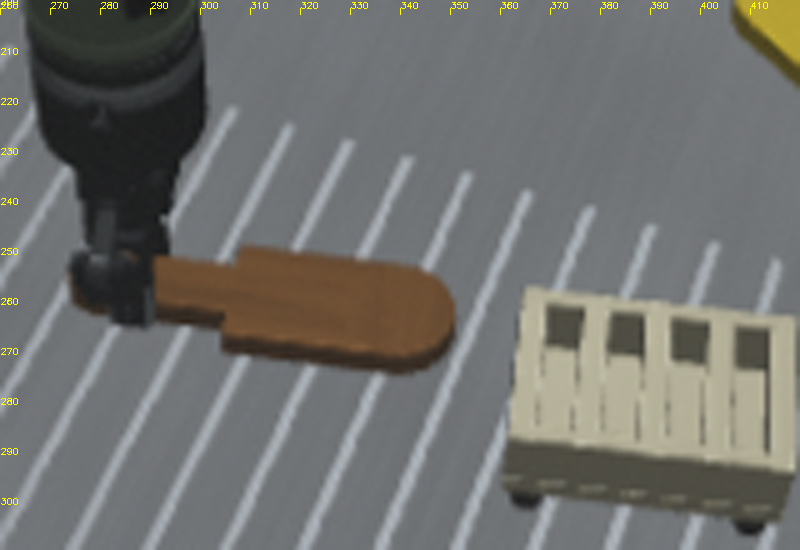

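View pics/t9c.png

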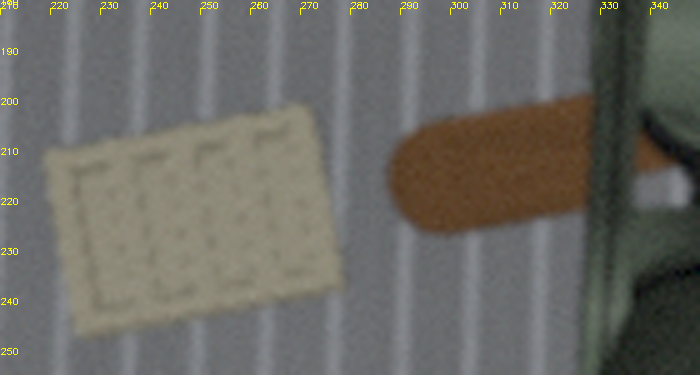

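Paddle now points blade-first at the mouth: tip at scene (351,262), top (288,215); rack mouth mid at top (275,219).

```bash
python3 - <<'E'
from h import *
tip=tri((351,262.4),(287.6,214.6)); print("tip tri",tip)
# shoulder corner nearest camera / far: scene (307,250) ~ top? use tip only
z=.083
im=cv2.imread("pics/t9.png"); hsv=cv2.cvtColor(im,cv2.COLOR_BGR2HSV)
m=cv2.inRange(hsv,(3,90,30),(16,255,200)); m[:, :282]=0; m[:,325]=0;m[:,325:]=0; m[:190]=0;m[235:]=0
U=[];Lo=[]
ys,xs=np.nonzero(m)
for c in range(301,325,1):
    r=ys[xs==c]; U.append(onz("top",(c,r.min()-.5),z)[:2]);Lo.append(onz("top",(c,r.max()+.5),z)[:2])
for E in(U,Lo):
    E=np.array(E);k=np.polyfit(E[:,1],E[:,0],1);print("edge x at y=.07:",np.polyval(k,.07),"ang",np.degrees(np.arctan2(1,k[0])))
p=read_state()["tool_pos"];u=np.array([np.cos(np.radians(101.5)),np.sin(np.radians(101.5))]);n=np.array([-u[1],u[0]])
mo=np.array([.5675,.1664])
mid=(np.mean(U,0)+np.mean(Lo,0))/2
print("tip rel mouth along/lat",(tip[:2]-mo)@u,(tip[:2]-mo)@n,"mid lat",(mid-mo)@n,"width",(np.mean(U,0)-np.mean(Lo,0))@n,"tcp along/lat",(p[:2]-mo)@u,(p[:2]-mo)@n)
E
```

```text
tip tri [0.5753 0.1357 0.0965]
edge x at y=.07: 0.6125487155358023 ang 102.73471747083315
edge x at y=.07: 0.5577408871025653 ang 101.89959513421873
tip rel mouth along/lat -0.03168833712127252 -0.0015509418856521455 mid lat 0.0020027249159805076 width -0.05361595690608932 tcp along/lat -0.1840886932727767 0.0025957218222737513
```

```bash
python3 - <<'E'
from h import *
a=cv2.imread("pics/s9.png")
def outline(tipxy,ang,pitch,ztcp,dz):
    th=np.linspace(-np.pi/2,np.pi/2,15)
    P=[(-95,-15),(-15,-15),(-15,-28)]+[(67+28*np.cos(t),28*np.sin(t)) for t in th]+[(-15,28),(-15,15),(-95,15)]
    P=np.array(P)/1000; P[:,0]-=-.057
    u=np.array([np.cos(ang),np.sin(ang)]);n=np.array([-u[1],u[0]])
    x=P[:,0]; return np.c_[tipxy+np.outer(x*np.cos(pitch),u)+np.outer(P[:,1],n), ztcp+dz+x*np.sin(pitch)]
big=cv2.resize(a[200:310,260:420],None,fx=5,fy=5,interpolation=cv2.INTER_CUBIC)
for pit,col in((0,(0,255,0)),(3,(0,0,255))):
    q=(proj("scene",outline(np.array([.6021,-.0145]),np.radians(101.8),np.radians(pit),.0873,0))-[260,200])*5
    cv2.polylines(big,[q.round().astype(np.int32)],False,col,1)
cv2.imwrite("pics/ov.png",big)
E
```

```text
(no output)
```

View pics/ov.png

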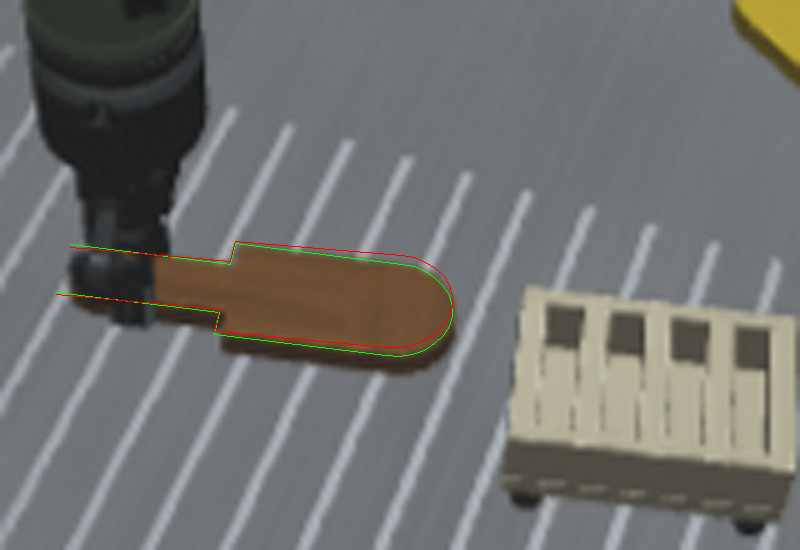

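The flat model overlay (green) matches in attitude, so the paddle is level, about 1 px lower than modelled. Lower to slot height.

```bash
cat >> h.py <<'E'
U=np.array([np.cos(np.radians(101.5)),np.sin(np.radians(101.5))]);N=np.array([-U[1],U[0]]);MO=np.array([.5675,.1664])
def rk(al,lat,z): return np.r_[MO+U*al+N*lat,z]
def rel():
    p=read_state()["tool_pos"]; print("along %.1f lat %.1f z %.1f"%((p[:2]-MO)@U*1e3,(p[:2]-MO)@N*1e3,p[2]*1e3))
E
python3 - <<'E'
from h import *
plan(rk(-.182,.0005,.051),11.5,n=2)
E
```

```text
t 21.8 pos [ 0.6017 -0.0145  0.0875] err mm [  1.6372   2.4646 -36.4657] rot(tool deg) [-0.0298  0.4558 -0.1862] rows 2 F [ 0.4882  0.2027 -1.031 ] open 0.02785579361400857
[1.2, -1.0, 18.2, -0.0, 0.2, -0.1]
[1.1, -1.0, 18.2, -0.0, 0.2, -0.1]
```

Request:
{"api": "drive_tool", "payload": {
  "series": [
    [1.2,-1,18,0,0.3,0,0],
    [1,-1,18,0,0.2,0,0],
    [0,0,0,0,0,0,0]
  ]
}}

```text
t: 22.18
tool_pos: [0.6014, -0.0121, 0.0507]
tcp_rot: [-3.126, -0.301, 0.002]
ft_force: [0.0, 0.2, -1.2]
opening: 0.0279
```

```bash
python3 - <<'E'
from h import *
rel()
plan(rk(-.130,.0005,.051),11.5,n=2)
E
```

```text
along -181.7 lat 2.3 z 50.7
t 22.175 pos [ 0.6014 -0.0121  0.0507] err mm [-8.5002 51.0575  0.2978] rot(tool deg) [-0.0526  0.0606 -0.4843] rows 2 F [ 0.0114  0.2304 -1.1511] open 0.027868116370169057
[0.7, -25.9, -0.1, -0.0, 0.0, -0.2]
[0.8, -25.9, -0.1, -0.0, 0.0, -0.2]
```

Request:
{"api": "drive_tool", "payload": {
  "series": [
    [2,-20,0,0,0,-0.4,0],
    [1,-17,0,0,0,0,0],
    [0,0,0,0,0,0,0]
  ]
}}

```text
t: 22.55
tool_pos: [0.5973, 0.0276, 0.0525]
tcp_rot: [-3.125, -0.311, -0.002]
ft_force: [-0.2, 0.3, -1.6]
opening: 0.0279
```

```bash
python3 - <<'E'
from h import *
rel()
plan(rk(-.100,.0005,.051),11.5,n=2)
a=camera("scene");b=camera("top")
crop(a,270,200,160,110,5,"pics/s10.png");crop(b,210,180,140,75,5,"pics/t10.png")
E
```

```text
along -141.9 lat -1.5 z 52.5
t 22.55 pos [0.5973 0.0276 0.0525] err mm [-10.3667  40.6716  -1.5153] rot(tool deg) [-0.0519 -0.0608 -0.1273] rows 2 F [-0.2285  0.3316 -1.5511] open 0.027908651039211863
[-1.1, -21.0, 0.8, -0.0, -0.0, -0.1]
[-1.0, -21.0, 0.8, -0.0, -0.0, -0.1]
```

View pics/s10.png

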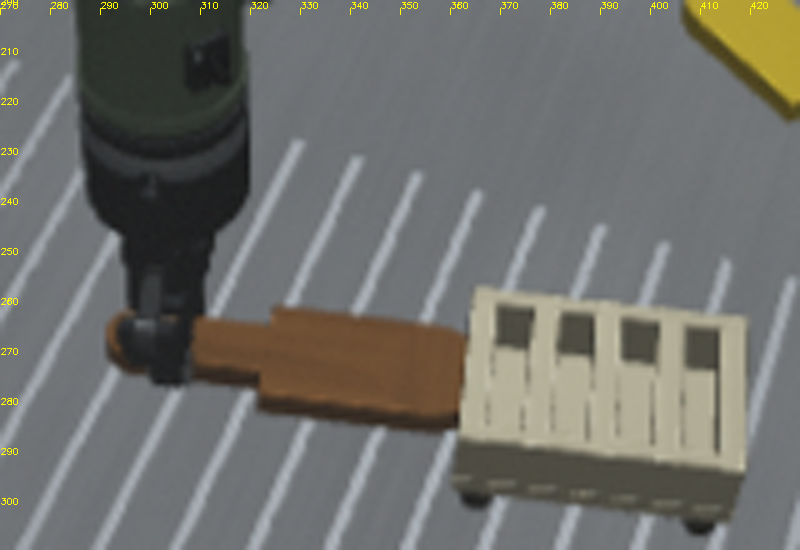

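View pics/t10.png

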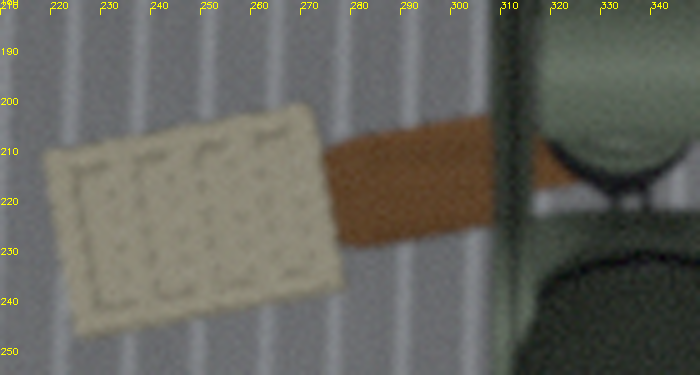

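The tip is in the slot about 10 mm, centred: at the top mouth, margins from the rack edges to the blade are about equal. No side force; push on.

Request:
{"api": "drive_tool", "payload": {
  "series": [
    [-1.5,-20,1,0,0,0,0],
    [0,-20,0,0,0,0,0],
    [0,0,0,0,0,0,0]
  ]
}}

```text
t: 23.02
tool_pos: [0.5876, 0.0678, 0.0516]
tcp_rot: [-3.126, -0.309, -0.002]
ft_force: [0.4, -0.0, -0.4]
opening: 0.0281
```

```bash
python3 - <<'E'
from h import *
rel()
plan(rk(-.060,.0005,.051),11.5,n=2)
E
```

```text
along -100.7 lat -0.1 z 51.6
t 23.025 pos [0.5876 0.0678 0.0516] err mm [-8.6668 39.7453 -0.6442] rot(tool deg) [-0.0347 -0.0848 -0.2211] rows 2 F [ 0.4191 -0.0395 -0.443 ] open 0.028137900085323724
[-0.4, -20.3, 0.3, -0.0, -0.0, -0.1]
[-0.3, -20.3, 0.3, -0.0, -0.0, -0.1]
```

Request:
{"api": "drive_tool", "payload": {
  "series": [
    [0,-20,0,0,0,-0.2,0],
    [0,-20,0,0,0,0,0],
    [0,0,0,0,0,0,0]
  ]
}}

```text
t: 23.4
tool_pos: [0.5792, 0.1099, 0.0516]
tcp_rot: [-3.125, -0.315, -0.002]
ft_force: [-0.1, -0.2, -0.8]
opening: 0.0277
```

Request:
{"api": "drive_tool", "payload": {
  "series": [
    [0,-13,0,0,0,0,0],
    [0,-8,0,0,0,0,0],
    [0,0,0,0,0,0,0]
  ]
}}

```text
t: 23.78
tool_pos: [0.5748, 0.1318, 0.0516]
tcp_rot: [-3.125, -0.316, -0.003]
ft_force: [0.6, -0.5, -1.7]
opening: 0.028
```

```bash
python3 - <<'E'
from h import *
rel()
plan(rk(-.030,.0005,.046),11.5,n=2)
a=camera("scene")
crop(a,290,220,150,100,5,"pics/s11.png")
E
```

```text
along -35.4 lat -0.3 z 51.6
t 23.775 pos [0.5748 0.1318 0.0516] err mm [-1.8361  5.14   -5.6478] rot(tool deg) [-0.0136 -0.0964  0.0312] rows 2 F [ 0.6088 -0.5355 -1.747 ] open 0.028008746878172265
[-0.4, -2.7, 2.8, -0.0, -0.0, 0.0]
[-0.4, -2.7, 2.8, -0.0, -0.0, 0.0]
```

View pics/s11.png

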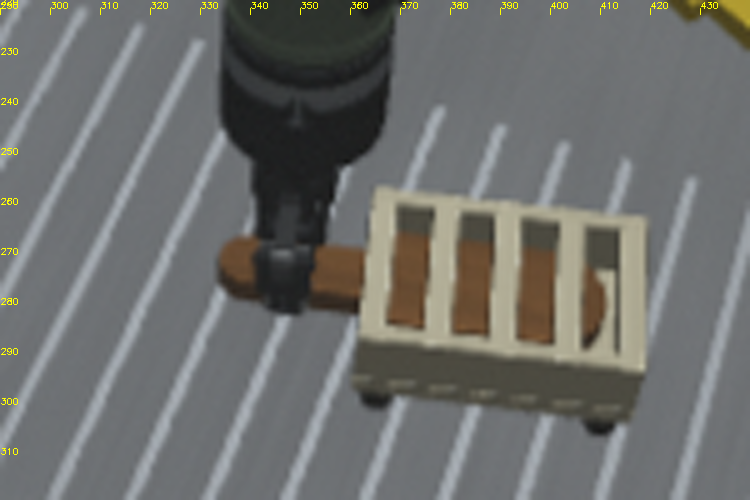

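Blade inside, its tip at (411,279), 8 mm or so short of the back wall (413–417). Lower towards the slot floor, then push home watching the force.

Request:
{"api": "drive_tool", "payload": {
  "series": [
    [0,-1,4,0,0,0,0],
    [0,0,2,0,0,0,0],
    [0,0,0,0,0,0,0]
  ]
}}

```text
t: 24.2
tool_pos: [0.5748, 0.1317, 0.045]
tcp_rot: [-3.126, -0.313, -0.002]
ft_force: [-0.4, -0.6, -1.6]
opening: 0.0278
```

Request:
{"api": "drive_tool", "payload": {
  "series": [
    [0,-4,0,0,0,0,0],
    [0,0,0,0,0,0,0]
  ]
}}

```text
t: 24.45
tool_pos: [0.574, 0.1356, 0.045]
tcp_rot: [-3.126, -0.313, -0.002]
ft_force: [0.2, -0.5, -0.3]
opening: 0.0282
```

Request:
{"api": "drive_tool", "payload": {
  "series": [
    [0,-3,0,0,0,0,0],
    [0,0,0,0,0,0,0]
  ]
}}

```text
t: 24.7
tool_pos: [0.5736, 0.1385, 0.0452]
tcp_rot: [3.125, 0.313, 0.003]
ft_force: [0.9, -1.3, -1.4]
opening: 0.0278
```

```bash
python3 - <<'E'
from h import *
rel(); print(read_state()["ft_force"])
E
```

```text
along -28.6 lat -0.4 z 45.2
[ 0.8542 -1.3297 -1.3801]
```

Request:
{"api": "drive_tool", "payload": {
  "series": [
    [0,-2.5,0,0,0,0,0],
    [0,0,0,0,0,0,0]
  ]
}}

```text
t: 24.95
tool_pos: [0.5739, 0.1384, 0.0454]
tcp_rot: [3.121, 0.316, 0.005]
ft_force: [0.4, 0.6, -1.6]
opening: 0.0278
```

Request:
{"api": "drive_tool", "payload": {
  "series": [
    [0,-2.5,0,0,0,0,0],
    [0,0,0,0,0,0,0]
  ]
}}

```text
t: 25.2
tool_pos: [0.5742, 0.1386, 0.0458]
tcp_rot: [3.116, 0.318, 0.006]
ft_force: [0.9, 0.8, -1.4]
opening: 0.028
```

Request:
{"api": "drive_tool", "payload": {
  "series": [
    [0,-4,0,0,0,0,0]
  ]
}}

```text
t: 25.32
tool_pos: [0.5744, 0.1391, 0.046]
tcp_rot: [3.109, 0.322, 0.009]
ft_force: [6.3, -23.6, 0.9]
opening: 0.0282
```

```bash
python3 - <<'E'
from h import *
rel(); 
a=camera("scene");b=camera("top")
crop(a,290,220,150,100,5,"pics/s12.png");crop(b,210,180,140,75,5,"pics/t12.png");rel()
plan(rk(-.028,0,.045),11.5)
E
```

```text
along -28.1 lat -1.4 z 46.0
along -28.2 lat -1.4 z 46.1
t 25.425 pos [0.5745 0.1391 0.0461] err mm [-1.3678 -0.0966 -1.0506] rot(tool deg) [ 0.9262 -0.2202  0.322 ] rows 1 F [  3.7541 -15.4205  -0.032 ] open 0.027772898504636944
[-1.4, -0.2, 1.0, 0.9, -0.2, 0.3]
```

View pics/s12.png

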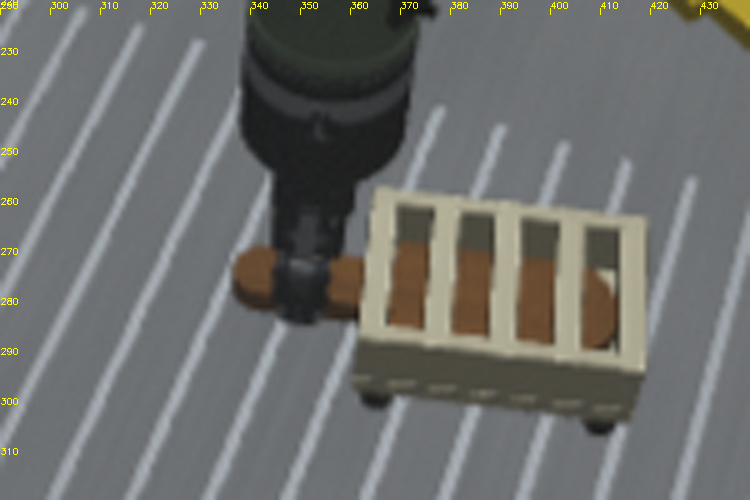

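Tip at the back wall (413,282), push met 24 N at 28 mm as predicted. Unload, level, set down, release.

Request:
{"api": "drive_tool", "payload": {
  "series": [
    [0,0,1,0.9,0,0,0],
    [0,0,1.5,0,0,0,0],
    [0,0,0,0,0,0,0]
  ]
}}

```text
t: 25.8
tool_pos: [0.5748, 0.1388, 0.0441]
tcp_rot: [-3.125, -0.323, -0.007]
ft_force: [-0.2, -3.9, 0.9]
opening: 0.028
```

Request:
{"api": "drive_tool", "payload": {
  "series": [
    [0,0,1.5,0,0,0,0],
    [0,0,0,0,0,0,0]
  ]
}}

```text
t: 26.05
tool_pos: [0.5749, 0.1388, 0.0442]
tcp_rot: [3.124, 0.325, 0.008]
ft_force: [0.6, -3.8, 1.0]
opening: 0.0281
```

```bash
python3 - <<'E'
from h import *
rel()
plan(rk(-.028,0,.045),11.5)
E
```

```text
along -28.5 lat -1.8 z 44.2
t 26.05 pos [0.5749 0.1388 0.0442] err mm [-1.8179  0.142   0.8101] rot(tool deg) [ 0.0922 -0.3018  0.3774] rows 1 F [ 0.6035 -3.8445  1.027 ] open 0.02807969789531079
[-1.7, -0.5, -0.8, 0.1, -0.3, 0.4]
```

Request:
{"api": "drive_tool", "payload": {
  "series": [
    [0,0,0,0,0,0,1],
    [0,0,0,0,0,0,1],
    [0,0,0,0,0,0,1],
    [0,0,0,0,0,0,1]
  ]
}}

```text
t: 26.55
tool_pos: [0.5745, 0.1408, 0.0435]
tcp_rot: [-3.124, -0.325, -0.008]
ft_force: [0.2, -0.2, 0.3]
opening: 0.0855
```

Request:
{"api": "drive_tool", "payload": {
  "series": [
    [0,0,-20,0,0,0,1],
    [0,0,-40,0,0,0,1],
    [0,0,-50,0,0,0,1],
    [0,0,-50,0,0,0,1],
    [0,40,-20,0,0,0,1]
  ]
}}

```text
t: 27.18
tool_pos: [0.5806, 0.1029, 0.2259]
tcp_rot: [-3.123, -0.33, 0.002]
ft_force: [0.3, -0.7, 0.0]
opening: 0.0857
```

Request:
{"api": "drive_tool", "payload": {
  "series": [
    [-40,30,0,0,0,0,1],
    [-50,20,0,0,0,0,1],
    [-50,20,0,0,0,0,1],
    [-40,0,0,0,0,0,1],
    [0,0,0,0,0,0,1]
  ]
}}

```text
t: 27.8
tool_pos: [0.416, -0.0075, 0.2271]
tcp_rot: [-3.124, -0.326, -0.009]
ft_force: [0.3, 0.6, 0.4]
opening: 0.0856
```

```bash
python3 - <<'E'
from h import *
a=camera("scene");b=camera("top")
cv2.imwrite("pics/sF.png",a[:,:,::-1]);cv2.imwrite("pics/tF.png",b[:,:,::-1])
crop(a,290,220,150,100,5,"pics/sFc.png");crop(b,210,180,140,75,5,"pics/tFc.png")
E
```

```text
(no output)
```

View pics/sF.png

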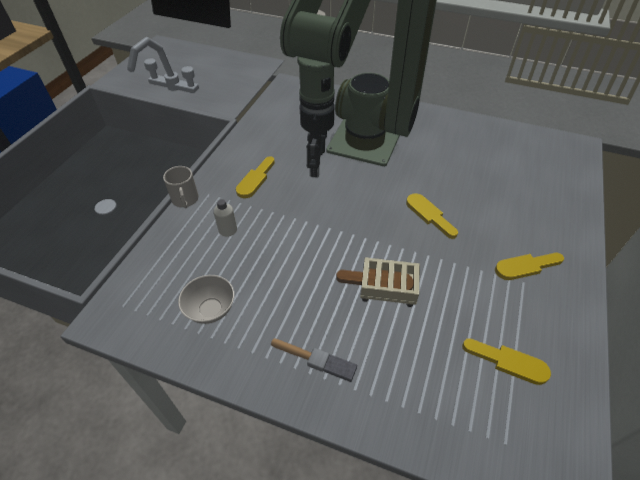

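View pics/sFc.png

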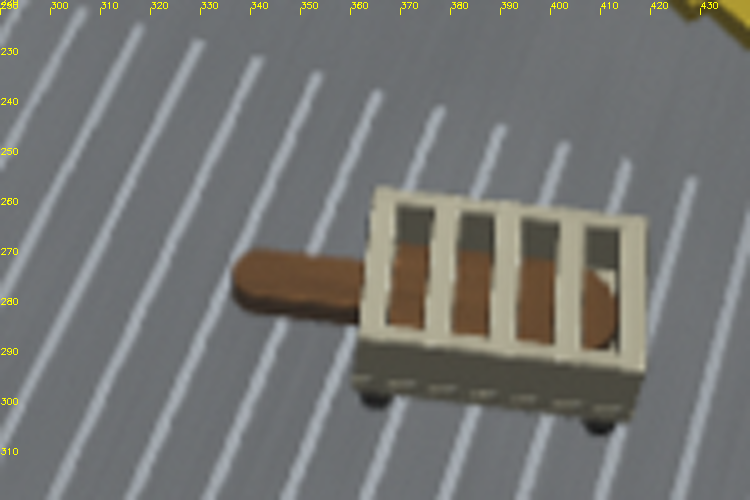

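View pics/tFc.png

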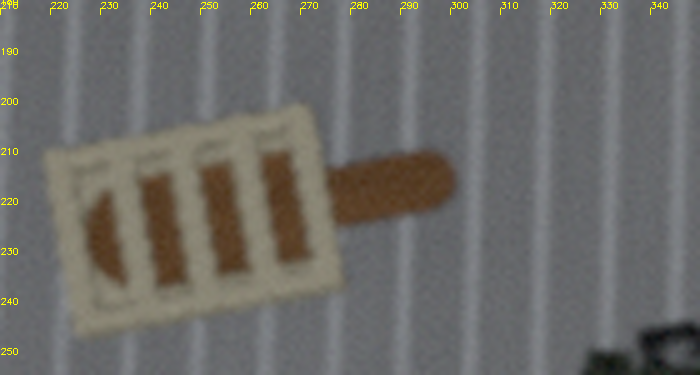

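The blade fills the slot, only the handle sticks out, end at top (301,216); bottle upright at scene (226,218). I'll measure the protrusion.

```bash
python3 - <<'E'
from h import *
e=onz("top",(301.2,216),.042); d=(e[:2]-MO); print("end",e,"protrusion",-d@U*1e3,"lat",d@N*1e3, "tip", (onz("top",(226.5,224.5),.044)[:2]-MO)@U*1e3)
a=cv2.imread("pics/sF.png").astype(int);b=cv2.imread("pics/scene0.png").astype(int)
for n,(x0,y0,x1,y1) in dict(mug=(160,160,200,210),bowl=(175,270,238,325),brush=(268,335,360,382)).items(): print(n,np.abs(a-b)[y0:y1,x0:x1].mean())
E
```

```text
end [0.5798 0.1031 0.042 ] protrusion 64.48937666369109 lat 0.5546028193968815 tip 123.79926800938377
mug 2.0548333333333333
bowl 2.8784992784992784
brush 2.81059204440333
```

Protrusion is 64.5 mm (ideal 65), so the paddle is fully home, and the bystanders are unchanged. Hand in.

```bash
python3 - <<'E'
from station import *
print(read_state()["t"]); print(close_job())
E
```

```text
27.9
the job is handed in; nothing more can be done
None
```

The job is handed in at 27.9 s on the clock. The paddle is back in the rack blade first and fully home, with only the handle sticking out.

**Order of work:**
1. I moved the bottle first and stood it upright at about (0.52, -0.24), roughly 0.4 m from the rack mouth.
2. I drew the paddle out by its blade, turned it a quarter and laid it on the worktop.
3. I regripped it by the handle, turned it the second quarter and slid it in. It met the back wall at about 24 N, and I set it down on the slot floor.

**Last checks:**
- **Paddle:** the handle sticks out 64.5 mm against an ideal 65. The blade tip reads about 124 mm in, against a 125 mm slot.
- **Bottle:** it stands upright.
- **Mug, bowl and brush:** they look unmoved when compared with the first picture.
- **Robot:** the arm was clear of everything at hand-in.

**One measurement disagreed:** before insertion, a two-view height of the blade tip came out about 10 mm too high. A model overlay showed the paddle level and at the expected height to within about 3 mm, so I relied on that, and the paddle went in without contact until the back wall.

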